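# Put the dial gauge away in its spring-lid case

### The job

Put the dial gauge away: press the red button to free the spring lid of the grey case and keep the lid under your fingers so that it comes up slowly to fully open and never flies open, lay the gauge flat inside the case, then push the lid down, against its spring, until its catch holds it shut. Never let the lid snap or slam, treat the case gently, and leave the other things on the bench where they are.

Things in the scene. Friction and masses are not known exactly. Their poses are not given: they have to be found in the camera images.
- case: grey steel case, fixed to the bench, 160 x 210 x 40 mm (x, y, z) without its blue lid; walls and floor 5 mm. Origin: centre of its underside; x points from its front (button side, which faces the robot's right) to the hinges at its rear, y along the hinge line, z up. A 3 mm inner wall at x = -56 mm, 30 mm high, closes off the catch's pocket; the room for the gauge is x -55 to +75 mm, y -100 to +100 mm
- guard_top (a point): middle of the top edge of the aluminium guard plate on the lid, 36 mm wide (y), 6 mm thick, about 120 mm above the bench with the lid shut. It leans forward over the button, parallel to the button's axis and 26 mm behind it, 52 mm past the button's face, so the button is reached only from the front, with the tool leaning to the front side of the case by about 35 degrees
- case_lid (a joint): angle of the lid about the hinge line: 0 shut, 1.75 fully open (10 degrees past upright, stays there); the front edge goes up and back. A spring drives it open: about 0.85 Nm when shut, 0.3 Nm at 1.25 rad; damping 0.16 Nm s/rad. Let go when just freed it flies at about 4 rad/s, let go beyond 1.3 rad at under 2 rad/s. The lid plate is 156 x 210 x 6 mm, its underside on the case's rim
- case_hinge (a point): point on the lid's hinge line, in the middle of the case, 78 mm behind the case's origin and 43 mm above the bench; its axes are those of the case
- button_face (a point): centre of the face of the round red button (26 mm across, 10 mm proud of the sloped console at the lid's front). z: outward normal, with the lid shut 35 degrees from vertical, leaning to the front. It goes in 8.5 mm (1.3 to 4.1 N, then a hard stop) and frees the catch after 3 to 5 mm; held in, it keeps the lid down (about 7 N) and the lid follows the finger up as it draws back
- lid_near (a point): point on the flat outer face of the lid plate, 84 mm from the middle to the case's +y (nearer the robot), 133 mm from the hinge line: a place to push the lid shut, beside the console (68 mm wide). Pushing on the button would hold the catch back. z: outward normal, up when shut, to the rear when open. Over the last 7 mm the catch needs 2 to 4 N more than the spring's 7 N; once caught the lid rests at about 0.003 rad
- lid_far (a point): the same on the other side, 84 mm to the case's -y (far from the robot)
- case_floor (a point): middle of the room for the gauge, on the inner floor (10 mm behind the case's origin, 5 mm above the bench); axes as the case
- gauge: dial gauge lying on its back, loose, 108 x 60 x 22 mm, 0.15 kg. Origin: middle of its length, on the underside; x along its stem (the thin plunger points to -x, a short stub to +x), z up. The round dial body is 60 mm across and 22 mm high; grip it across, along its y axis
- gauge_dial (a point): centre of the top of the gauge's round dial, 16 mm to +x of the gauge's origin, 22 mm above its underside; axes as the gauge
- masking_tape: roll of masking tape lying flat, 96 x 95 x 25 mm, bystander; origin at its underside
- driver_yellow: screwdriver with yellow handle, lying, 152 mm long, bystander; origin at its underside
- block_orange: orange fixture block, 30 x 40 x 22 mm, bystander; origin at its underside
Mind the look-alikes: they are no part of the job. There is more than one size of the gauge; the one meant has the size given above.

How it is judged:
On the way, in this order (a step that is already met when the one before it is completed fails the run):
1. the lid stands fully open (over 1.65 rad) (value of joint case_lid above 1.65 rad), for 0.3 s.
2. the gauge lies flat on the case's floor, let go, with the lid still open (x of gauge in the frame of case_floor between -0.037 and 0.037 m and y of gauge in the frame of case_floor between -0.072 and 0.072 m and z of gauge in the frame of case_floor below 0.006 m and angle between gauge's own z axis and vertical below 0.12 rad and value of joint case_lid above 1.2 rad and contact force between gauge and the fingers below 0.1 N and linear speed of gauge below 0.02 m/s), for 0.2 s.
At the end, for the whole second after the job is handed in: the gauge lies flat (within 0.12 rad) on the inner floor of the case (its origin within 37 mm in x and 72 mm in y of case_floor and no more than 6 mm above it), at rest, and the lid is shut, held by its catch (under 0.025 rad) (x of gauge in the frame of case_floor between -0.037 and 0.037 m and y of gauge in the frame of case_floor between -0.072 and 0.072 m and z of gauge in the frame of case_floor below 0.006 m and angle between gauge's own z axis and vertical below 0.12 rad and value of joint case_lid below 0.025 rad and linear speed of gauge below 0.02 m/s); the robot touches nothing.
It fails at once if the lid snaps open or slams (faster than 2.5 rad/s) (velocity of joint case_lid above 2.5 rad/s or velocity of joint case_lid below -2.5 rad/s).
It fails at once if the case, with its lid and button, is pushed with more than 45 N (contact force between case and the arm above 45 N).
It fails at once if a bystander is moved more than 40 mm (distance of any of masking_tape, driver_yellow, block_orange from where it was at the start of the episode above 0.04 m).
It also fails if it takes over 72 s, if anything falls off the work surface, if the arm or the gripper's body presses on something with over 40 N, if the wrist force passes 120 N, or if a joint passes its speed limit or range.

### The arm

A 6-joint arm with a two-finger parallel gripper is mounted at the origin on a cart in front of the work surface, level with it; the furniture and walls round the work are solid. World frame = base frame: x ahead of the robot, y to its left, z up, the work surface at z = 0. Lengths are in m, angles in rad, forces in N, time in s.
With the tool pointing down it reaches from about 0.425 to 0.95 m from the base axis. Payload 3.5 kg.
Tool frame: the origin (TCP) lies on the centre line of the jaws, within the pads' length; the fingertips stand 11 mm ahead of it and the grasp point (between the pads) lies 8 mm behind it; y points along the fingers, x is the direction in which the jaws open and shut, and the axes are right-handed (so a half turn about y gives the same grasp; the last joint's range is limited). The gripper opens to 85 mm and grips with 20 to 120 N. Pads are 22 mm wide; open, the fingers measure 114 mm over their backs; the gripper's body (76 mm by 85 mm) begins 54 mm behind the grasp point. The pads swing forward as they close: fully open they stand 13 mm farther back than shut.
Start: joints at [1.199, 0.286, 1.577, -0, 1.279, -0.15], TCP at [0.148, 0.658, 0.242] pointing down, gripper open.
Joint ranges: [-2.77, 2.77], [-0.9, 2.22], [0.21, 2.48], [-1.53, 4.67], [0.24, 2.81], [-2.84, 2.84]. Speed limits (rad/s): [2.79, 2.79, 3.14, 3.14, 3.14, 3.14].

### API

Orientations are given as a unit quaternion [x, y, z, w].
In Python, from plant import get_state, read_camera, sign_off gives the robot as it stands.
- The arm moves only by the shell command python3 -m inch 'ROWS' [FORCE]. ROWS is JSON, a list of rows, each an object of numbers: "ax", "ay", "az": the turn, a rotation vector about the tool's x, y, z in rad; "x", "y", "z": the shift along the tool's x, y, z in mm; "hand": the closure, from -1 (fully open) to 1 (shut). In form: [{"ax": .., "ay": .., "az": .., "x": .., "y": .., "z": .., "hand": ..}, ...]. A call has 1 to 5 rows; each row shifts and turns the commanded pose from where the row before left it, along the tool's axes as they then stand; what a row does not reach is not made up. A row lasts 1/12 s, in which the tool goes at most 41.7 mm and 7.16 degrees, less where a joint would pass 70% of its speed; a pose out of reach is approached as far as the arm can. A call with a gripper value outside its range is refused whole. The fingers move at their own pace and stop on an object; FORCE is the grip in N (left out, the last holds). Time passes only in rows, so rows that do not move let the fingers close. It gives the time, the measured TCP pose, the force and the opening at its end, in the units of the state.
- get_state(): the state, without advancing time (a new reading comes with each control period).
- read_camera(name): name is "scene" or "side" or "wrist"; returns a dict with "img" (400x640x3 uint8, red, green, blue), "fov_y" (degrees; the focal length in pixels is half the picture's height over the tangent of half this angle, whatever the lens; pixels are square), "cx", "cy" (the principal point, pixels), "distortion" ([k1, k2, p1, p2, k3] as OpenCV has them; the pictures are not rectified), "T" (4x4, takes a point from camera to world coordinates); the wrist camera has in their place "T_tool_cam" (4x4, takes a point from camera to tool coordinates, whose origin is the TCP and whose axes are the tool frame's). Camera axes: x right, y down, z forward; pixel columns grow to the right and rows downward; lengths in m; the calibration is good to about 2 mm. A picture is of the moment at which its call begins: read the wrist's pose just before it. There is no depth.
- sign_off(): hands the job in, once; it reports no verdict.
The state is a dict: "time": time; "qpos": joint angles; "dq": joint speeds; "joint_efforts": joint torques, N m; "eef_pos": TCP position; "tcp_rot": TCP orientation; "contact_force": force on the tool from outside, world axes, zero at the start; "wrist_torque": the same for the moment, N m; "opening": opening from 0.0 (shut) to 1.0 (fully open).
Only numpy, scipy, OpenCV 4.12 (cv2) and the standard library are available. Lean on these libraries where they do the work, as an engineer would, in place of code of your own. Each camera call takes 0.05 s, during which the arm holds its last target. There are 200 camera calls.

## Working session

There is one attempt and no reset: what is moved stays moved. The work goes in short steps, Python scripts to look and compute and a shell command to move; the robot and the scene stay as the last step left them, time stands still between calls to the robot, and variables do not carry over. Pictures are saved under pics/ and viewed, about 8 in all and at most 12, crops included, and the job is handed in when it is done.

```bash
mkdir -p pics; cat > h.py <<'E'
import numpy as np, cv2
from plant import get_state, read_camera
from scipy.spatial.transform import Rotation as R
def snap(n,fn=None):
    s=get_state(); c=read_camera(n)
    if fn: cv2.imwrite('pics/'+fn,c['img'][:,:,::-1])
    if 'T' not in c:
        T=np.eye(4);T[:3,:3]=R.from_quat(s['tcp_rot']).as_matrix();T[:3,3]=s['eef_pos'];c['T']=T@np.array(c['T_tool_cam'])
    c['T']=np.array(c['T']); f=200/np.tan(np.radians(c['fov_y'])/2)
    c['K']=np.array([[f,0,c['cx']],[0,f,c['cy']],[0,0,1.]]); c['d']=np.array(c['distortion'],float)
    np.savez('pics/'+n+'.npz',img=c['img'],T=c['T'],K=c['K'],d=c['d'])
    return c
def load(n): return dict(np.load('pics/'+n+'.npz'))
def ray(c,uv):
    p=cv2.undistortPoints(np.array([[uv]],float),c['K'],c['d']).ravel()
    d=c['T'][:3,:3]@np.array([p[0],p[1],1]); return c['T'][:3,3],d/np.linalg.norm(d)
def onz(c,uv,z):
    o,d=ray(c,uv); return o+d*(z-o[2])/d[2]
def proj(c,P):
    Ti=np.linalg.inv(c['T']); P=np.atleast_2d(P)
    return cv2.projectPoints(P.astype(float),cv2.Rodrigues(Ti[:3,:3])[0],Ti[:3,3],c['K'],c['d'])[0].reshape(-1,2)
def tri(*cu):
    A=0;b=0
    for c,uv in cu:
        o,d=ray(c,uv);M=np.eye(3)-np.outer(d,d);A=A+M;b=b+M@o
    return np.linalg.solve(A,b)
E
python3 - <<'E'
from h import *
s=get_state();print({k:np.round(v,3) for k,v in s.items()})
a=snap('scene');b=snap('side');w=snap('wrist')
for c in(a,b,w):print(np.round(c['T'],3).tolist(),c['K'][0,0],c['d'])
i=np.vstack([a['img'],b['img']])
cv2.imwrite('pics/a.png',a['img'][:,:,::-1]);cv2.imwrite('pics/b.png',b['img'][:,:,::-1])
E
```

```text
{'time': np.float64(0.0), 'qpos': array([ 1.199,  0.287,  1.578, -0.   ,  1.279, -0.15 ]), 'dq': array([-0.001, -0.   ,  0.001, -0.001,  0.002, -0.001]), 'joint_efforts': array([-0.0000e+00, -4.0599e+01, -2.9262e+01, -0.0000e+00,  6.0000e-03,
       -0.0000e+00]), 'eef_pos': array([0.148, 0.658, 0.241]), 'tcp_rot': array([ 0.553,  0.441, -0.442, -0.552]), 'contact_force': array([0.988, 0.1  , 0.333]), 'wrist_torque': array([-0.029,  0.013,  0.061]), 'opening': np.float64(0.999)}
[[0.893, -0.288, 0.346, 0.146], [-0.45, -0.53, 0.719, -0.847], [-0.024, -0.797, -0.603, 0.823], [0.0, 0.0, 0.0, 1.0]] 498.4833897098401 [-0.04719934  0.          0.          0.          0.        ]
[[0.938, -0.217, 0.271, 0.145], [-0.347, -0.576, 0.74, -1.102], [-0.004, -0.788, -0.615, 1.007], [0.0, 0.0, 0.0, 1.0]] 505.28623529361516 [-0.07444944  0.          0.          0.          0.        ]
[[0.219, 0.938, 0.267, 0.081], [0.976, -0.21, -0.063, 0.674], [-0.003, 0.275, -0.962, 0.371], [0.0, 0.0, 0.0, 1.0]] 335.51045548581254 [-0.06297063  0.          0.          0.          0.        ]
```

View pics/a.png

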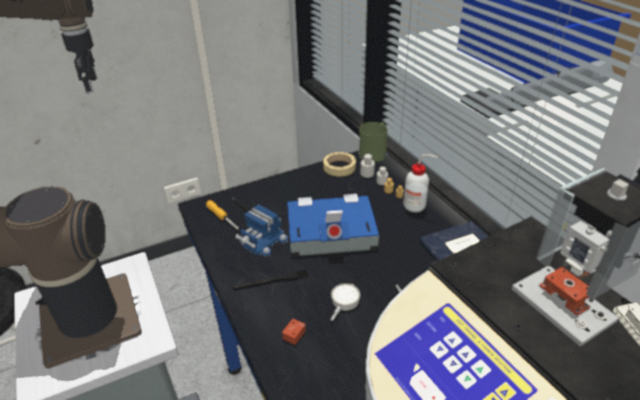

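View pics/b.png

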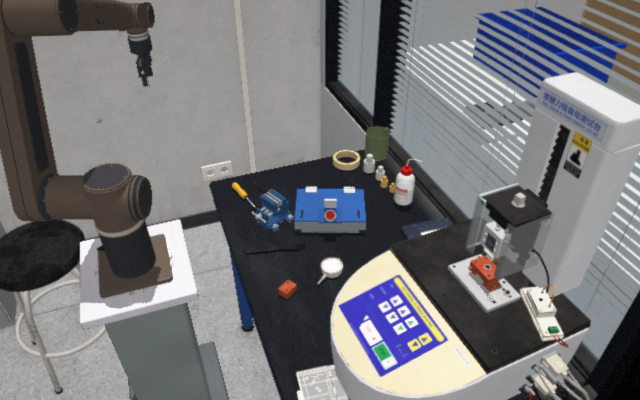

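The scene view shows the case with its blue lid at (333,225), the red button at (334,231), a white-faced gauge at (345,297) and something thin at (398,288), partly hidden and possibly a second gauge. The tape is at (340,162), the yellow driver at (220,215) and the orange block at (293,330). Next I'll enlarge this and measure the gauge.

```bash
python3 - <<'E'
from h import *
a=load('scene');b=load('side')
for n,c,l in(('scene',a,[(345,293,.022),(334,231,.08),(293,330,.02),(398,288,.01),(334,318,.01)]),('side',b,[(331,266,.022),(330,214,.08),(287,288,.02)])):
    for u,v,z in l: print(n,u,v,onz(c,(u,v),z).round(3))
ca=cv2.resize(a['img'][180:350,220:420],None,fx=4,fy=4,interpolation=cv2.INTER_CUBIC)[:600]
cb=cv2.resize(b['img'][170:310,240:440],None,fx=4,fy=4,interpolation=cv2.INTER_CUBIC)
cv2.imwrite('pics/c1.png',cb[:,:,::-1])
print('tri button',tri((a,(334,231)),(b,(330,214))))
w=load('wrist');cv2.imwrite('pics/w1.png',w['img'][:,:,::-1])
E
```

```text
scene 345 293 [ 0.508 -0.208  0.022]
scene 334 231 [ 0.552 -0.077  0.08 ]
scene 293 330 [ 0.369 -0.245  0.02 ]
scene 398 288 [ 0.624 -0.241  0.01 ]
scene 334 318 [ 0.46  -0.249  0.01 ]
side 331 266 [ 0.507 -0.213  0.022]
side 330 214 [ 0.558 -0.072  0.08 ]
side 287 288 [ 0.372 -0.245  0.02 ]
tri button [ 0.56647475 -0.05025945  0.0573869 ]
```

View pics/c1.png

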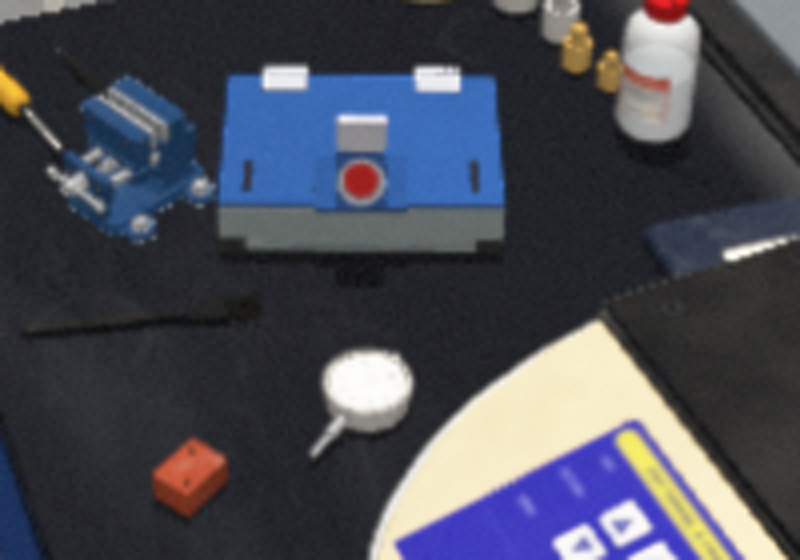

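View pics/w1.png

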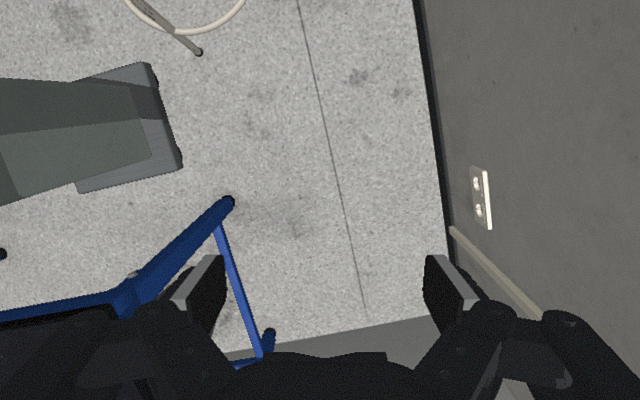

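The visible gauge at crop (367,390), which is scene (345,293), has a dial about 22.5 px wide at 1.36 m, so 60 mm: it fits. The scrap at scene (398,288) lies behind the tester and stays doubtful. Next I'll swing the arm over the work for a close wrist view.

```bash
python3 - <<'E'
from h import *
s=get_state();print(R.from_quat(s['tcp_rot']).as_matrix().round(3))
c=read_camera('wrist');print(np.array(c['T_tool_cam']).round(3))
E
python3 -m inch '[{"x":-30,"z":0,"y":-25},{"x":-30,"y":-25}]'
```

```text
[[ 0.22  -0.001 -0.975]
 [ 0.975 -0.002  0.22 ]
 [-0.002 -1.     0.   ]]
[[ 1.     0.001 -0.     0.   ]
 [ 0.001 -0.275  0.961 -0.13 ]
 [ 0.001 -0.961 -0.275  0.069]
 [ 0.     0.     0.     1.   ]]validation failed for argument at $[0]...
```

```bash
r='x'; 
python3 -m inch '[{"ax":0,"ay":0.06,"az":0,"x":-4,"y":-7,"z":-39,"hand":-1},{"ax":0,"ay":0.06,"az":0,"x":-4,"y":-7,"z":-39,"hand":-1},{"ax":0,"ay":0.06,"az":0,"x":-4,"y":-7,"z":-39,"hand":-1},{"ax":0,"ay":0.06,"az":0,"x":-4,"y":-7,"z":-39,"hand":-1},{"ax":0,"ay":0.06,"az":0,"x":-4,"y":-7,"z":-39,"hand":-1}]'
python3 -m inch '[{"ax":0,"ay":0.06,"az":0,"x":-4,"y":-7,"z":-38,"hand":-1},{"ax":0,"ay":0.06,"az":0,"x":-4,"y":-7,"z":-38,"hand":-1},{"ax":0,"ay":0.06,"az":0,"x":-4,"y":-7,"z":-38,"hand":-1},{"ax":0,"ay":0.06,"az":0,"x":-4,"y":-7,"z":-38,"hand":-1},{"ax":0,"ay":0.06,"az":0,"x":-4,"y":-7,"z":-38,"hand":-1}]'
python3 -m inch '[{"ax":0,"ay":0.06,"az":0,"x":-4,"y":-7,"z":-37,"hand":-1},{"ax":0,"ay":0.06,"az":0,"x":-4,"y":-7,"z":-37,"hand":-1},{"ax":0,"ay":0.06,"az":0,"x":-4,"y":-7,"z":-37,"hand":-1},{"ax":0,"ay":0.06,"az":0,"x":-4,"y":-7,"z":-37,"hand":-1},{"ax":0,"ay":0.06,"az":0,"x":-4,"y":-7,"z":-37,"hand":-1}]'
```

```text
time: 0.62
eef_pos: [0.3262, 0.5737, 0.2773]
tcp_rot: [0.613, 0.353, -0.353, -0.612]
contact_force: [-0.1, 0.7, 0.4]
opening: 1.002
time: 1.03
eef_pos: [0.4658, 0.4438, 0.3123]
tcp_rot: [0.659, 0.258, -0.258, -0.658]
contact_force: [0.5, -0.4, 0.8]
opening: 0.998
time: 1.45
eef_pos: [0.5576, 0.2828, 0.3472]
tcp_rot: [0.69, 0.156, -0.157, -0.69]
contact_force: [0.7, 0.5, 0.4]
opening: 0.999
```

```bash
cd .;
python3 -m inch '[{"ax":0,"ay":0.05,"az":0,"x":-12,"y":-6,"z":-37,"hand":-1},{"ax":0,"ay":0.05,"az":0,"x":-12,"y":-6,"z":-37,"hand":-1},{"ax":0,"ay":0.05,"az":0,"x":-12,"y":-6,"z":-37,"hand":-1},{"ax":0,"ay":0.05,"az":0,"x":-12,"y":-6,"z":-37,"hand":1},{"ax":0,"ay":0.05,"az":0,"x":-12,"y":-6,"z":-37,"hand":1}]'
python3 -m inch '[{"ax":0,"ay":0.05,"az":0,"x":-12,"y":-6,"z":-37,"hand":1},{"ax":0,"ay":0.05,"az":0,"x":-12,"y":-6,"z":-37,"hand":1},{"ax":0,"ay":0.05,"az":0,"x":-12,"y":-6,"z":-37,"hand":1},{"ax":0,"ay":0.05,"az":0,"x":-12,"y":-6,"z":-37,"hand":1},{"ax":0,"ay":0,"az":0,"x":0,"y":0,"z":0,"hand":1}]'
python3 - <<'E'
from h import *
s=get_state();print(s['qpos'].round(3) if hasattr(s['qpos'],'round') else s['qpos'],np.round(s['dq'],2))
w=snap('wrist','w2.png')
E
```

```text
time: 1.87
eef_pos: [0.5635, 0.0887, 0.3773]
tcp_rot: [0.704, 0.069, -0.069, -0.704]
contact_force: [0.3, -0.2, 0.3]
opening: 0.752
time: 2.28
eef_pos: [0.5335, -0.0676, 0.4026]
tcp_rot: [0.708, -0.003, 0.004, -0.706]
contact_force: [-0.2, 1.1, 0.6]
opening: 0.01
[-0.313 -0.099  1.704 -0.003  1.534 -0.304] [ 0.09  0.01  0.01  0.08 -0.01  0.02]
```

View pics/w2.png

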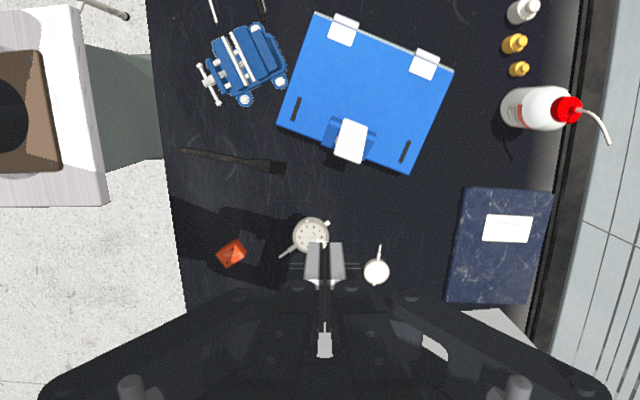

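The wrist view shows the case turned about 20°, with lid corners near (315,12), (453,70), (410,174) and (277,126). There are two gauges, a large one at (311,234) and a small one at (377,271). I'll measure both, plus the case frame.

```bash
cat > m.py <<'E'
from h import *
w=load('wrist');hsv=cv2.cvtColor(w['img'],cv2.COLOR_RGB2HSV)
m=cv2.inRange(hsv,(105,140,120),(118,255,255))
cs=max(cv2.findContours(m,0,2)[0],key=cv2.contourArea)
P=np.array([onz(w,p[0],.046)[:2] for p in cv2.convexHull(cs).astype(float)])
rc=cv2.minAreaRect((P*1000).astype(np.float32));print('lid rect',rc)
bx=cv2.boxPoints(rc);print(bx)
wm=cv2.inRange(hsv,(0,0,140),(180,70,255));wm[:,:270]=0;wm[:200]=0;wm[:,420:]=0
for n,z,roi in(('big',.022,(285,212,332,262)),('small',.015,(355,240,395,290))):
    x0,y0,x1,y1=roi;q=np.zeros_like(wm);q[y0:y1,x0:x1]=wm[y0:y1,x0:x1]
    o=cv2.morphologyEx(q,cv2.MORPH_OPEN,cv2.getStructuringElement(2,(13,13)))
    c=max(cv2.findContours(o,0,2)[0],key=cv2.contourArea).astype(float)
    Q=np.array([onz(w,p[0],z)[:2] for p in c])*1000
    cc,r=cv2.minEnclosingCircle(Q.astype(np.float32));e=cv2.fitEllipse(Q.astype(np.float32));print(n,cc,2*r,e)
for uv in((281,257),(328,222),(311,234)):print(uv,onz(w,uv,.011).round(4))
a=load('scene');b=load('side')
for nm,c in(('a',a),('b',b)):
    h=cv2.cvtColor(c['img'],cv2.COLOR_RGB2HSV);m=cv2.inRange(h,(0,150,90),(6,255,255))|cv2.inRange(h,(172,150,90),(180,255,255))
    m[:, :310]=0;m[:,350:]=0;m[:195]=0;m[245:]=0
    M=cv2.moments(m,True);uv=(M['m10']/M['m00'],M['m01']/M['m00']);print(nm,uv,onz(c,uv,.0625).round(4))
cv2.imwrite('pics/w3.png',cv2.resize(w['img'][190:300,250:420],None,fx=4,fy=4,interpolation=2)[:,:,::-1])
E
python3 m.py
```

```text
lid rect ((589.778564453125, 7.4741058349609375), (157.9837188720703, 209.23495483398438), 68.72364807128906)
[[ 463.62817   -28.171555]
 [ 658.6019   -104.09595 ]
 [ 715.92896    43.119766]
 [ 520.9552    119.04416 ]]
big (512.4856567382812, -207.2567138671875) 68.9032211303711 ((510.2814636230469, -205.269287109375), (54.267642974853516, 65.79882049560547), 166.30247497558594)
small (621.1400756835938, -275.7117004394531) 48.36713409423828 ((622.3062133789062, -275.6322937011719), (43.20429992675781, 46.985050201416016), 9.429577827453613)
(281, 257) [ 0.4596 -0.2485  0.011 ]
(328, 222) [ 0.5402 -0.1857  0.011 ]
(311, 234) [ 0.5117 -0.2067  0.011 ]
a (333.86206896551727, 230.5) [ 0.5624 -0.0568  0.0625]
b (329.6734693877551, 214.57142857142858) [ 0.564  -0.0549  0.0625]
```

View pics/w3.png

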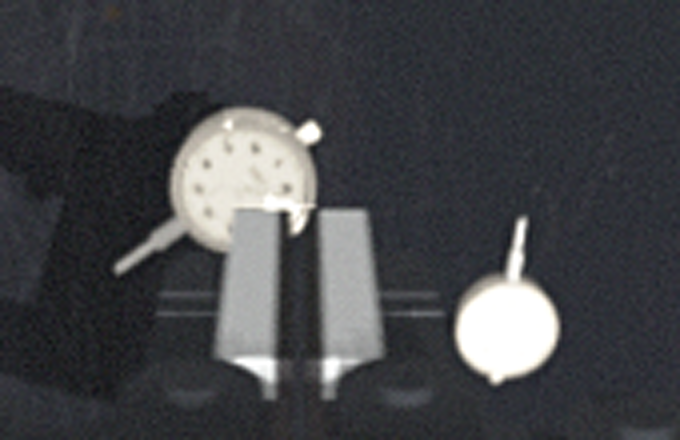

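The crop confirms the large gauge: the dial measures 60 mm and tip to stub is about 105 mm, stem at 38°. The small one's dial is 45 mm across, a look-alike. The case's x axis is at 68.7°, with its origin near (0.590, 0.0075). Next I'll turn the tool to the button's axis.

```bash
cat > g.py <<'E'
from h import *
ph=np.radians(68.7);X=np.array([np.cos(ph),np.sin(ph),0]);Y=np.array([-X[1],X[0],0]);Z=np.array([0,0,1.])
O=np.array([.590,.0075,0]);C=lambda x,y,z:O+x*X+y*Y+z*Z
H=C(.078,0,.043);F=C(-.069,0,.0625)
def lean(t): # tool with x=-Y, y tilted t toward +X from down
    y=np.sin(t)*X-np.cos(t)*Z; x=-Y; return np.column_stack([x,y,np.cross(x,y)])
def delta(p,Rt=None):
    s=get_state();R0=R.from_quat(s['tcp_rot']).as_matrix();Rt=R0 if Rt is None else Rt
    d=np.array(p)-s['eef_pos'];print('t',s['time'],'turn',R.from_matrix(R0.T@Rt).as_rotvec().round(4),'shift mm now-axes',(R0.T@d*1000).round(1),'target-axes',(Rt.T@d*1000).round(1),'F',np.round(s['contact_force'],1))
n=-np.sin(.611)*X+np.cos(.611)*Z
E
python3 -m inch '[{"ax":0,"ay":0.124,"az":0,"x":0,"y":0,"z":-10,"hand":1},{"ax":0,"ay":0.124,"az":0,"x":0,"y":0,"z":-10,"hand":1},{"ax":0,"ay":0.12,"az":0,"x":0,"y":0,"z":-10,"hand":1},{"ax":0.12,"ay":0,"az":0,"x":0,"y":0,"z":-15,"hand":1},{"ax":0.12,"ay":0,"az":0,"x":0,"y":0,"z":-15,"hand":1}]'
python3 -m inch '[{"ax":0.12,"ay":0,"az":0,"x":0,"y":0,"z":-10,"hand":1},{"ax":0.12,"ay":0,"az":0,"x":0,"y":0,"z":0,"hand":1},{"ax":0.12,"ay":0,"az":0,"x":0,"y":0,"z":0,"hand":1},{"ax":0,"ay":0,"az":0,"x":0,"y":0,"z":0,"hand":1}]'
python3 -c "
from g import *
delta(F+.13*n,lean(.611));delta(F+.012*n,lean(.611));print(F,H,get_state()['qpos'])"
```

```text
time: 2.75
eef_pos: [0.5209, -0.1173, 0.4005]
tcp_rot: [-0.605, 0.11, -0.143, 0.775]
contact_force: [0.9, -0.6, -0.6]
opening: 0.002
time: 3.08
eef_pos: [0.5157, -0.1296, 0.394]
tcp_rot: [-0.457, 0.088, -0.162, 0.87]
contact_force: [-1.2, 0.2, -0.3]
opening: -0.004
t 3.0833 turn [ 0.0077 -0.0034 -0.0046] shift mm now-axes [  20.8  191.5 -118.4] target-axes [  19.5  190.7 -120. ] F [-1.2  0.2 -0.3]
t 3.0833 turn [ 0.0077 -0.0034 -0.0046] shift mm now-axes [  21.3  309.5 -117.5] target-axes [  19.5  308.7 -120. ] F [-1.2  0.2 -0.3]
[ 0.56493567 -0.05678669  0.0625    ] [0.6183336  0.08017192 0.043     ] [-0.69129494 -0.09536959  1.78987486  0.56916311  1.65049904 -0.33055875]
```

```bash
cd .;
python3 -m inch '[{"ax":0.008,"ay":-0.003,"az":-0.005,"x":3,"y":20,"z":-33,"hand":1},{"ax":0,"ay":0,"az":0,"x":3,"y":20,"z":-33,"hand":1},{"ax":0,"ay":0,"az":0,"x":3,"y":30,"z":-25,"hand":1},{"ax":0,"ay":0,"az":0,"x":3,"y":30,"z":-20,"hand":1},{"ax":0,"ay":0,"az":0,"x":3,"y":30,"z":-10,"hand":1}]'
python3 -m inch '[{"ax":0,"ay":0,"az":0,"x":2,"y":30,"z":0,"hand":1},{"ax":0,"ay":0,"az":0,"x":2,"y":30,"z":0,"hand":1},{"ax":0,"ay":0,"az":0,"x":0,"y":0,"z":0,"hand":1},{"ax":0,"ay":0,"az":0,"x":0,"y":0,"z":0,"hand":1}]'
python3 - <<'E'
from g import *
delta(F+.012*n,lean(.611))
w=snap('wrist','w4.png');a=snap('side')
print('btn px expected',proj(w,[F,F+.013*Y,F-.013*Y]).round(0).tolist(), proj(w,C(-.0775,0,.12)))
E
```

```text
time: 3.5
eef_pos: [0.5219, -0.1574, 0.2189]
tcp_rot: [-0.457, 0.083, -0.163, 0.87]
contact_force: [0.7, -0.0, -0.2]
opening: 0.002
time: 3.83
eef_pos: [0.5382, -0.1252, 0.1711]
tcp_rot: [-0.456, 0.083, -0.161, 0.871]
contact_force: [0.1, -0.8, -0.1]
opening: 0.0
t 3.8333 turn [ 0.0037  0.0069 -0.0017] shift mm now-axes [  0.3 119.1  -1.8] target-axes [ 1.000e-01  1.191e+02 -2.200e+00] F [ 0.1 -0.8 -0.1]
btn px expected [[323.0, 196.0], [307.0, 196.0], [340.0, 196.0]] [[323.25128421 178.3022657 ]]
```

View pics/w4.png

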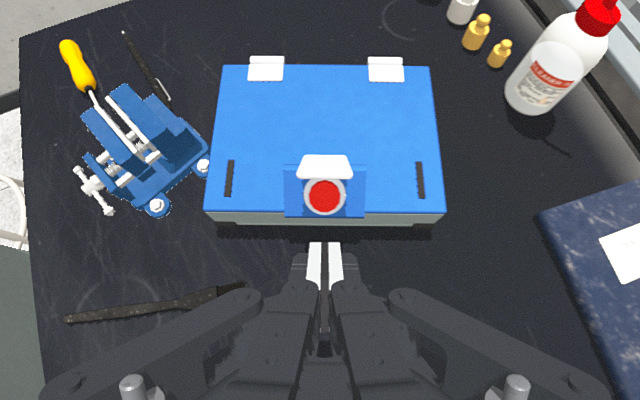

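The button is at (325,195) against an expected (323,196), so the alignment is good within 2 mm. Closing in along the axis.

```bash
cd .;
python3 -m inch '[{"ax":0.004,"ay":0.007,"az":0,"x":1,"y":30,"z":-2,"hand":1},{"ax":0,"ay":0,"az":0,"x":0.5,"y":30,"z":-1,"hand":1},{"ax":0,"ay":0,"az":0,"x":0,"y":28,"z":0,"hand":1},{"ax":0,"ay":0,"az":0,"x":0,"y":18,"z":0,"hand":1},{"ax":0,"ay":0,"az":0,"x":0,"y":6,"z":0,"hand":1}]'
python3 -m inch '[{"ax":0,"ay":0,"az":0,"x":0,"y":2,"z":0,"hand":1},{"ax":0,"ay":0,"az":0,"x":0,"y":2,"z":0,"hand":1}]'
python3 -c "
from g import *
delta(F+.012*n,lean(.611))"
```

```text
time: 4.35
eef_pos: [0.5626, -0.0698, 0.0783]
tcp_rot: [-0.453, 0.085, -0.165, 0.872]
contact_force: [-0.2, 0.5, 0.0]
opening: 0.008
time: 4.52
eef_pos: [0.5648, -0.0696, 0.0774]
tcp_rot: [-0.454, 0.084, -0.167, 0.871]
contact_force: [1.2, 1.0, 0.3]
opening: 0.0
t 4.5167 turn [-0.0002  0.0001  0.0066] shift mm now-axes [-4.6  7.1  1.3] target-axes [-4.5  7.1  1.3] F [1.2 1.  0.3]
```

```bash
cd .;
for i in 1 2 3; do python3 -m inch '[{"ax":0,"ay":0,"az":0,"x":0,"y":0,"z":0,"hand":1}]' >/dev/null
python3 -c "
from g import *
delta(F+.012*n,lean(.611))"; done
```

```text
t 4.6 turn [-0.0003 -0.0002  0.0065] shift mm now-axes [-4.4  7.   1.4] target-axes [-4.4  7.   1.4] F [ 0.2  0.5 -0. ]
t 4.6833 turn [-0.0004 -0.0005  0.0064] shift mm now-axes [-4.3  7.   1.5] target-axes [-4.2  7.   1.5] F [-0.6 -0.7 -0.3]
t 4.7667 turn [-0.0005 -0.0009  0.0058] shift mm now-axes [-3.9  6.6  1.6] target-axes [-3.9  6.7  1.7] F [ 0.1 -0.4 -0.1]
```

```bash
cd .;
python3 -m inch '[{"ax":0,"ay":0,"az":0,"x":-2.5,"y":2,"z":0,"hand":1},{"ax":0,"ay":0,"az":0,"x":0,"y":2,"z":0,"hand":1},{"ax":0,"ay":0,"az":0,"x":0,"y":2,"z":0,"hand":1},{"ax":0,"ay":0,"az":0,"x":0,"y":0,"z":0,"hand":1}]'
python3 -c "
from g import *
delta(F+.012*n,lean(.611))
w=snap('wrist','w5.png')"
python3 -m inch '[{"ax":0,"ay":0,"az":0,"x":0,"y":1,"z":0,"hand":1},{"ax":0,"ay":0,"az":0,"x":0,"y":0,"z":0,"hand":1}]'
python3 -c "
from g import *
delta(F+.012*n,lean(.611))"
```

```text
time: 5.1
eef_pos: [0.5624, -0.0643, 0.0706]
tcp_rot: [-0.453, 0.085, -0.166, 0.872]
contact_force: [-1.2, -0.1, 2.3]
opening: 0.001
t 5.1 turn [-0.0009 -0.0017  0.0034] shift mm now-axes [-0.4 -0.8  1.8] target-axes [-0.4 -0.8  1.8] F [-1.2 -0.1  2.3]
time: 5.32
eef_pos: [0.5626, -0.0638, 0.0698]
tcp_rot: [-0.453, 0.085, -0.166, 0.872]
contact_force: [-1.2, -1.8, 2.1]
opening: 0.001
t 5.3167 turn [-0.001  -0.0016  0.0032] shift mm now-axes [-0.4 -1.8  1.8] target-axes [-0.4 -1.8  1.8] F [-1.2 -1.8  2.1]
```

View pics/w5.png

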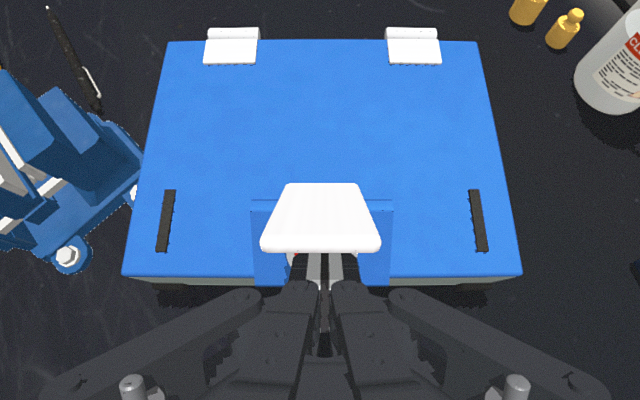

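The finger sits on the button, clear in front of the guard plate (bottom edge at row ~250). I'll press on to the hard stop.

```bash
cd .;
for i in 1; do python3 -m inch '[{"ax":0,"ay":0,"az":0,"x":0,"y":1.5,"z":0,"hand":1},{"ax":0,"ay":0,"az":0,"x":0,"y":1.5,"z":0,"hand":1},{"ax":0,"ay":0,"az":0,"x":0,"y":1,"z":0,"hand":1}]'; done
python3 -m inch '[{"ax":0,"ay":0,"az":0,"x":0,"y":1,"z":0,"hand":1},{"ax":0,"ay":0,"az":0,"x":0,"y":1,"z":0,"hand":1},{"ax":0,"ay":0,"az":0,"x":0,"y":0,"z":0,"hand":1}]'
python3 -c "
from g import *
delta(F+.012*n,lean(.611))"
```

```text
time: 5.57
eef_pos: [0.5638, -0.0618, 0.0669]
tcp_rot: [-0.453, 0.085, -0.166, 0.872]
contact_force: [-3.3, -2.6, 5.2]
opening: -0.005
time: 5.82
eef_pos: [0.5638, -0.0618, 0.0648]
tcp_rot: [-0.455, 0.085, -0.166, 0.871]
contact_force: [-5.5, -4.8, 5.2]
opening: 0.0
t 5.8167 turn [ 0.0021 -0.0006  0.0039] shift mm now-axes [-0.7 -7.2  2.9] target-axes [-0.7 -7.2  2.9] F [-5.5 -4.8  5.2]
```

```bash
cat >> g.py <<'E'
def arc():
    s=get_state();R0=R.from_quat(s['tcp_rot']).as_matrix();r=R0.T@(np.array(s['eef_pos'])-H);y=R0[:,1]
    f=np.array(s['contact_force']);a=np.arctan2(y@X,-y@Z);rw=s['eef_pos']-H
    print('t %.2f lean %.3f'%(s['time'],a),'per rad y,z mm:',(r[2]*1000).round(1),(-r[1]*1000).round(1),'x off',(r[0]*1000).round(1),'R %.1f'%np.hypot(r[1]*1e3,r[2]*1e3),'pos angle %.3f'%np.arctan2(rw@Z,-rw@X),'F tool',(R0.T@f).round(1),'q',np.round(s['qpos'],2))
E
python3 -c "
from g import *
arc()"
```

```text
t 5.82 lean 0.609 per rad y,z mm: -112.3 104.9 x off 1.2 R 153.7 pos angle 0.142 F tool [-3.4 -8.  -2.4] q [-0.54  0.3   2.02  0.7   1.06 -0.59]
```

```bash
cd .;
python3 -m inch '[{"ax":-0.02,"ay":0,"az":0,"x":0,"y":-2.2,"z":2.1,"hand":1},{"ax":-0.03,"ay":0,"az":0,"x":0,"y":-3.4,"z":3.1,"hand":1},{"ax":-0.03,"ay":0,"az":0,"x":0,"y":-3.4,"z":3.1,"hand":1},{"ax":-0.03,"ay":0,"az":0,"x":0,"y":-3.4,"z":3.1,"hand":1}]' | head -1
python3 -c "
from g import *
arc()"
python3 -m inch '[{"ax":-0.03,"ay":0,"az":0,"x":0,"y":-3.4,"z":3.1,"hand":1},{"ax":-0.03,"ay":0,"az":0,"x":0,"y":-3.4,"z":3.1,"hand":1},{"ax":-0.03,"ay":0,"az":0,"x":0,"y":-3.4,"z":3.1,"hand":1}]' | head -1
python3 - <<'E'
from g import *
arc()
a=snap('side')
cv2.imwrite('pics/s6.png',cv2.resize(a['img'][130:270,230:430],None,fx=4,fy=4,interpolation=2)[:,:,::-1])
E
```

```text
time: 6.15
t 6.15 lean 0.499 per rad y,z mm: -112.1 105.4 x off 1.3 R 153.9 pos angle 0.255 F tool [-1.6 -5.5 -1.8] q [-0.49  0.25  2.01  0.59  1.03 -0.46]
time: 6.4
t 6.40 lean 0.410 per rad y,z mm: -112.0 105.8 x off 1.4 R 154.0 pos angle 0.347 F tool [-0.8 -5.6 -0.6] q [-0.45  0.21  2.    0.49  1.01 -0.35]
```

View pics/s6.png

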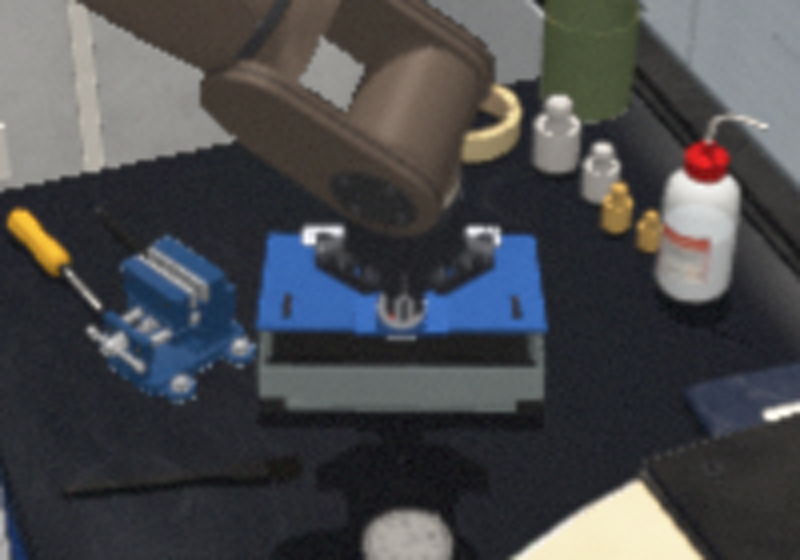

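The lid is opening under the finger, about 0.2 rad, with its front edge at crop row 330. I'll carry on along the arc.

```bash
cd .;
for i in 1 2 3; do
python3 -m inch '[{"ax":-0.04,"ay":0,"az":0,"x":0,"y":-4.5,"z":4.25,"hand":1},{"ax":-0.04,"ay":0,"az":0,"x":0,"y":-4.5,"z":4.25,"hand":1},{"ax":-0.04,"ay":0,"az":0,"x":0,"y":-4.5,"z":4.25,"hand":1},{"ax":-0.04,"ay":0,"az":0,"x":0,"y":-4.5,"z":4.25,"hand":1},{"ax":-0.04,"ay":0,"az":0,"x":0,"y":-4.5,"z":4.25,"hand":1}]' | head -1
python3 -c "
from g import *
arc()"
done
```

```text
time: 6.87
t 6.87 lean 0.210 per rad y,z mm: -111.7 106.4 x off 1.5 R 154.2 pos angle 0.551 F tool [-0.6 -3.7  0.5] q [-0.34  0.17  1.96  0.25  1.02 -0.1 ]
time: 7.28
t 7.28 lean 0.010 per rad y,z mm: -112.1 107.0 x off 1.5 R 155.0 pos angle 0.752 F tool [-0.6 -3.4 -0.6] q [-0.22  0.17  1.9   0.01  1.07  0.15]
time: 7.7
t 7.70 lean -0.190 per rad y,z mm: -112.6 107.5 x off 1.5 R 155.7 pos angle 0.952 F tool [-0.3 -2.3 -0.4] q [-0.11  0.2   1.82 -0.2   1.17  0.35]
```

```bash
cd .;
for i in 1 2 3; do
python3 -m inch '[{"ax":-0.04,"ay":0,"az":0,"x":0,"y":-4.5,"z":4.3,"hand":1},{"ax":-0.04,"ay":0,"az":0,"x":0,"y":-4.5,"z":4.3,"hand":1},{"ax":-0.04,"ay":0,"az":0,"x":0,"y":-4.5,"z":4.3,"hand":1},{"ax":-0.04,"ay":0,"az":0,"x":0,"y":-4.5,"z":4.3,"hand":1},{"ax":-0.04,"ay":0,"az":0,"x":0,"y":-4.5,"z":4.3,"hand":1}]' | head -1
python3 -c "
from g import *
arc()"
done
```

```text
time: 8.12
t 8.12 lean -0.390 per rad y,z mm: -113.1 107.9 x off 1.6 R 156.3 pos angle 1.152 F tool [ 0.4 -2.8 -1.5] q [ 0.01  0.27  1.74 -0.38  1.3   0.51]
time: 8.53
t 8.53 lean -0.590 per rad y,z mm: -113.7 108.2 x off 1.6 R 157.0 pos angle 1.351 F tool [ 0.5 -3.7 -1.7] q [ 0.11  0.37  1.64 -0.52  1.45  0.63]
time: 8.95
t 8.95 lean -0.790 per rad y,z mm: -114.4 108.5 x off 1.6 R 157.6 pos angle 1.549 F tool [-0.4 -2.5 -3.7] q [ 0.19  0.48  1.54 -0.65  1.61  0.71]
```

```bash
cd .;
python3 -m inch '[{"ax":-0.04,"ay":0,"az":0,"x":0,"y":-4.6,"z":4.3,"hand":1},{"ax":-0.04,"ay":0,"az":0,"x":0,"y":-4.6,"z":4.3,"hand":1},{"ax":-0.04,"ay":0,"az":0,"x":0,"y":-4.6,"z":4.3,"hand":1},{"ax":-0.04,"ay":0,"az":0,"x":0,"y":-4.6,"z":4.3,"hand":1},{"ax":-0.04,"ay":0,"az":0,"x":0,"y":-4.6,"z":4.3,"hand":1}]' | head -1
python3 -c "
from g import *
arc()"
python3 -m inch '[{"ax":-0.04,"ay":0,"az":0,"x":0,"y":-4.6,"z":4.0,"hand":1},{"ax":-0.04,"ay":0,"az":0,"x":0,"y":-4.6,"z":4.0,"hand":1}]' | head -1
python3 -c "
from g import *
arc()"
```

```text
time: 9.37
t 9.37 lean -0.990 per rad y,z mm: -114.7 108.9 x off 1.4 R 158.1 pos angle 1.749 F tool [ 0.6 -3.1 -1.9] q [ 0.26  0.6   1.43 -0.76  1.77  0.75]
time: 9.53
t 9.53 lean -1.070 per rad y,z mm: -115.3 108.9 x off 1.3 R 158.6 pos angle 1.827 F tool [-0.6 -2.4 -1.4] q [ 0.28  0.65  1.39 -0.8   1.83  0.76]
```

```bash
cd .;
python3 -m inch '[{"ax":0,"ay":0,"az":0,"x":0,"y":-4,"z":0,"hand":1},{"ax":0,"ay":0,"az":0,"x":0,"y":-4,"z":0,"hand":1},{"ax":0,"ay":0,"az":0,"x":0,"y":-4,"z":0,"hand":1},{"ax":0,"ay":0,"az":0,"x":0,"y":-15,"z":0,"hand":1},{"ax":0,"ay":0,"az":0,"x":0,"y":-25,"z":0,"hand":1}]'
python3 -m inch '[{"ax":0,"ay":0,"az":0,"x":0,"y":-30,"z":0,"hand":1},{"ax":0,"ay":0,"az":0,"x":0,"y":-30,"z":0,"hand":1},{"ax":0,"ay":0,"az":0,"x":0,"y":-30,"z":0,"hand":1},{"ax":0,"ay":0,"az":0,"x":0,"y":-10,"z":0,"hand":1},{"ax":0,"ay":0,"az":0,"x":0,"y":0,"z":0,"hand":1}]'
python3 - <<'E'
from g import *
arc()
a=snap('scene');b=snap('side')
# case_lid angle estimate: predicted lid front corners at angle t
for t in (1.6,1.65,1.7,1.75):
    P=[H+.156*(-np.cos(t)*X+np.sin(t)*Z)+y*Y for y in(-.105,.105)]
    print(t,proj(b,P).round(0).tolist())
cv2.imwrite('pics/s7.png',cv2.resize(b['img'][100:250,230:430],None,fx=4,fy=4,interpolation=2)[:,:,::-1])
E
```

```text
time: 9.95
eef_pos: [0.6493, 0.1575, 0.2203]
tcp_rot: [0.951, -0.182, 0.046, -0.244]
contact_force: [0.5, -0.1, 0.4]
opening: 0.003
time: 10.37
eef_pos: [0.6828, 0.2426, 0.2719]
tcp_rot: [0.951, -0.179, 0.049, -0.246]
contact_force: [-0.6, 0.1, -0.3]
opening: -0.001
t 10.37 lean -1.064 per rad y,z mm: -115.2 263.9 x off 2.0 R 288.0 pos angle 2.223 F tool [-0.5  0.3  0.2] q [ 0.41  0.8   1.01 -0.79  2.07  0.67]
1.6 [[366.0, 147.0], [295.0, 147.0]]
1.65 [[366.0, 146.0], [296.0, 146.0]]
1.7 [[366.0, 145.0], [296.0, 144.0]]
1.75 [[365.0, 144.0], [296.0, 143.0]]
```

View pics/s7.png

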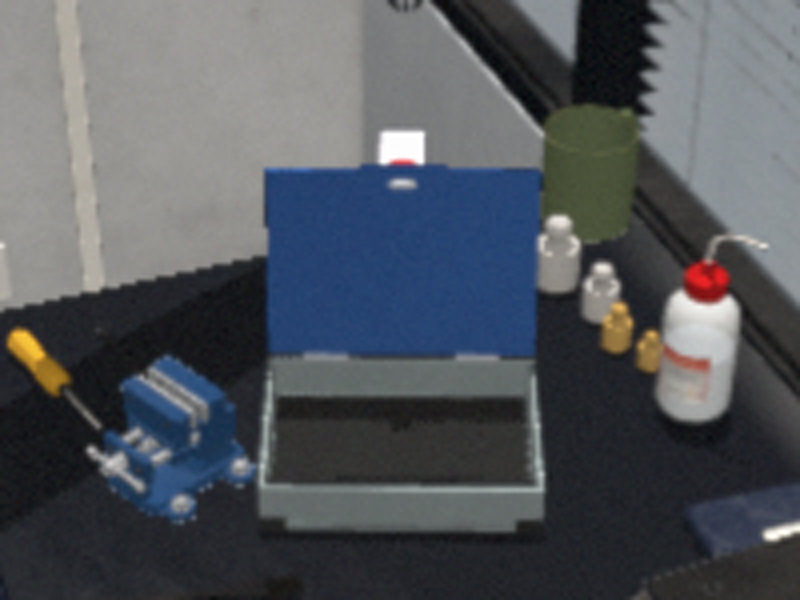

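The lid is fully open, with its top edge at crop row 168, which matches about 1.75 rad. The case is empty. I'll lift over it and go to the gauge.

```bash
cd .;
python3 -m inch '[{"ax":0.12,"ay":0,"az":0,"x":0,"y":-12,"z":-22,"hand":1},{"ax":0.12,"ay":0,"az":0,"x":0,"y":-15,"z":-20,"hand":1},{"ax":0.12,"ay":0,"az":0,"x":0,"y":-17,"z":-18,"hand":1},{"ax":0.12,"ay":0,"az":0,"x":0,"y":-19,"z":-16,"hand":1},{"ax":0.12,"ay":0,"az":0,"x":0,"y":-21,"z":-14,"hand":-1}]'
python3 -m inch '[{"ax":0.12,"ay":0,"az":0,"x":0,"y":10,"z":-30,"hand":-1},{"ax":0.12,"ay":0,"az":0,"x":0,"y":9,"z":-35,"hand":-1},{"ax":0.12,"ay":0,"az":0,"x":0,"y":6,"z":-38,"hand":-1},{"ax":0.1,"ay":0,"az":0,"x":0,"y":3,"z":-38,"hand":-1},{"ax":0,"ay":0.1,"az":0,"x":0,"y":0,"z":-38,"hand":-1}]'
python3 - <<'E'
from g import *
arc()
g=np.radians(-52);x=np.array([np.cos(g),np.sin(g),0]);Rg=np.column_stack([x,-Z,np.cross(x,-Z)])
delta([.510,-.205,.2],Rg)
E
```

```text
time: 10.88
eef_pos: [0.6818, 0.2404, 0.3952]
tcp_rot: [0.835, -0.159, 0.099, -0.517]
contact_force: [0.8, 0.3, -0.1]
opening: 0.128
time: 11.3
eef_pos: [0.613, 0.0681, 0.4071]
tcp_rot: [0.689, -0.168, 0.169, -0.685]
contact_force: [-0.0, -0.3, -0.4]
opening: 0.842
t 11.30 lean -0.005 per rad y,z mm: -14.8 364.0 x off 2.3 R 364.3 pos angle 1.535 F tool [ 0.1  0.4 -0.3] q [-0.05  0.08  1.52 -0.01  1.54  0.43]
t 11.3 turn [0.0036 0.4264 0.0048] shift mm now-axes [  34.2  208.5 -288.8] target-axes [ 151.7  207.1 -249.3] F [-0.  -0.3 -0.4]
```

```bash
cd .;
python3 -m inch '[{"ax":0,"ay":0,"az":0,"x":4.3,"y":16,"z":-36,"hand":-1},{"ax":0,"ay":0,"az":0,"x":4.3,"y":16,"z":-36,"hand":-1},{"ax":0,"ay":0,"az":0,"x":4.3,"y":16,"z":-36,"hand":-1},{"ax":0,"ay":0,"az":0,"x":4.3,"y":16,"z":-36,"hand":-1},{"ax":0,"ay":0,"az":0,"x":4.3,"y":16,"z":-36,"hand":-1}]' | head -1
python3 -m inch '[{"ax":0,"ay":0,"az":0,"x":4.3,"y":16,"z":-36,"hand":-1},{"ax":0,"ay":0,"az":0,"x":4.3,"y":16,"z":-36,"hand":-1},{"ax":0,"ay":0,"az":0,"x":4.3,"y":16,"z":-36,"hand":-1},{"ax":0,"ay":0.107,"az":0,"x":0,"y":16,"z":0,"hand":-1},{"ax":0,"ay":0.107,"az":0,"x":0,"y":16,"z":0,"hand":-1}]' | head -1
python3 -m inch '[{"ax":0.003,"ay":0.107,"az":0.004,"x":0,"y":16,"z":0,"hand":-1},{"ax":0,"ay":0.107,"az":0,"x":0,"y":16,"z":0,"hand":-1},{"ax":0,"ay":0,"az":0,"x":0,"y":0,"z":0,"hand":-1},{"ax":0,"ay":0,"az":0,"x":0,"y":0,"z":0,"hand":-1},{"ax":0,"ay":0,"az":0,"x":0,"y":0,"z":0,"hand":-1}]'
cat > gm.py <<'E'
from g import *
w=snap('wrist','w8.png');hsv=cv2.cvtColor(w['img'],cv2.COLOR_RGB2HSV)
m=cv2.inRange(hsv,(0,0,105),(180,80,255))
k,lab,st,ce=cv2.connectedComponentsWithStats(m)
ex=proj(w,[.510,-.205,.022])[0];print('exp',ex)
for i in range(1,k):
    if st[i,4]>300: print(st[i],ce[i].round())
i=min([i for i in range(1,k) if st[i,4]>1500],key=lambda i:np.hypot(*(ce[i]-ex)))
q=(lab==i).astype(np.uint8)*255
q=cv2.morphologyEx(q,cv2.MORPH_CLOSE,cv2.getStructuringElement(2,(15,15)))
o=cv2.morphologyEx(q,cv2.MORPH_OPEN,cv2.getStructuringElement(2,(41,41)))
c=max(cv2.findContours(o,0,2)[0],key=cv2.contourArea)
Q=np.array([onz(w,p[0],.018)[:2] for p in c.astype(float)])*1000
cc,r=cv2.minEnclosingCircle(Q.astype(np.float32));e=cv2.fitEllipse(Q.astype(np.float32));print('dial',cc,2*r,e)
pts=cv2.findNonZero(q)[:,0].astype(float)
W=np.array([onz(w,p,.011)[:2] for p in pts[::3]])*1000;d=W-np.array(e[0]);rr=np.hypot(*d.T)
t=W[rr>38];print('far tip',W[rr.argmax()],rr.max(),'axis deg',np.degrees(np.arctan2(*-(t.mean(0)-e[0])[::-1])) if len(t) else None)
E
python3 gm.py
```

```text
time: 11.72
time: 12.13
time: 12.55
eef_pos: [0.5138, -0.2012, 0.2175]
tcp_rot: [0.638, -0.308, 0.308, -0.635]
contact_force: [0.5, -0.0, 0.1]
opening: 0.998
exp [323.76521078 183.35677199]
[  68    0  250  106 6857] [181.  47.]
[ 542    0   62   40 1144] [568.  13.]
[  455    37   185   340 30689] [575. 222.]
[   0   71   64   31 1083] [32. 87.]
[ 418  103   57   60 1798] [450. 138.]
[ 10 136  65  24 611] [ 41. 147.]
[ 298  145   61  100 3108] [328. 186.]
[    0   186   160   160 12577] [ 55. 275.]
[169 254  48  57 780] [191. 281.]
[433 254  47  57 767] [457. 281.]
[209 328  53  42 844] [233. 351.]
[115 378  40  22 634] [135. 390.]
[494 378  40  22 629] [513. 390.]
dial (510.4312438964844, -209.35562133789062) 62.186222076416016 ((510.75634765625, -209.39523315429688), (60.46416091918945, 60.775840759277344), 110.77079010009766)
far tip [ 455.83873553 -249.56844586] 68.04286253093821 axis deg 36.53624914808557
```

```bash
python3 - <<'E'
from g import *
a=load('scene');b=load('side');w=load('wrist')
for n,c in(('sc',a),('si',b)):
    h=cv2.cvtColor(c['img'],cv2.COLOR_RGB2HSV);m=cv2.inRange(h,(15,25,170),(35,120,255));m[:240]=0
    m=cv2.morphologyEx(m,cv2.MORPH_OPEN,np.ones((3,3)))
    k,l,st,ce=cv2.connectedComponentsWithStats(m);i=1+st[1:,4].argmax();ys,xs=np.where(l==i);j=xs.argmin();t=ys.argmin();print(n,st[i],'left',xs[j],ys[xs==xs[j]].mean(),'top',xs[t],ys[t])
    globals()[n]=((xs[j],ys[xs==xs[j]].mean()),(xs[t],ys[t]))
for i in(0,1):print(tri((a,sc[i]),(b,si[i])))
m=cv2.inRange(cv2.cvtColor(w['img'],cv2.COLOR_RGB2HSV),(15,25,170),(35,120,255));ys,xs=np.where(m[:,450:]);print('wrist cream px',len(xs),xs.min()+450 if len(xs) else '')
if len(xs):
  for z in(.0,.1,.2):print(z,onz(w,(xs.min()+450,ys[xs.argmin()]),z))
g=np.radians(-53.5);x=np.array([np.cos(g),np.sin(g),0]);Rg=np.column_stack([x,-Z,np.cross(x,-Z)])
delta([.5107,-.2094,.012],Rg)
E
```

```text
sc [ 369  271  196  129 5290] left 369 363.0 top 427 271
si [ 333  251  153  144 6997] left 333 322.0 top 387 251
[ 0.43446457 -0.41943851  0.07386354]
[ 0.58083385 -0.37061429  0.1964207 ]
wrist cream px 202 454
0.0 [ 0.64208888 -0.26975576  0.        ]
0.1 [ 0.62136172 -0.23735262  0.1       ]
0.2 [ 0.60063457 -0.20494949  0.2       ]
t 12.6 turn [0.003  0.0318 0.0029] shift mm now-axes [  3.5 206.2  -7.2] target-axes [  4.4 206.2  -7.7] F [-0.5 -0.2 -0.1]
```

```bash
cd .;
python3 -m inch '[{"ax":0.003,"ay":0.032,"az":0.003,"x":4,"y":35,"z":-7.5,"hand":-1},{"ax":0,"ay":0,"az":0,"x":0,"y":40,"z":0,"hand":-1},{"ax":0,"ay":0,"az":0,"x":0,"y":40,"z":0,"hand":-1},{"ax":0,"ay":0,"az":0,"x":0,"y":35,"z":0,"hand":-1},{"ax":0,"ay":0,"az":0,"x":0,"y":20,"z":0,"hand":-1}]' | head -1
python3 -m inch '[{"ax":0,"ay":0,"az":0,"x":0,"y":10,"z":0,"hand":-1},{"ax":0,"ay":0,"az":0,"x":0,"y":0,"z":0,"hand":-1},{"ax":0,"ay":0,"az":0,"x":0,"y":0,"z":0,"hand":-1},{"ax":0,"ay":0,"az":0,"x":0,"y":0,"z":0,"hand":-1}]'
python3 - <<'E'
from g import *
g=np.radians(-53.5);x=np.array([np.cos(g),np.sin(g),0]);Rg=np.column_stack([x,-Z,np.cross(x,-Z)])
delta([.5107,-.2094,.012],Rg)
E
```

```text
time: 13.02
time: 13.35
eef_pos: [0.5123, -0.2098, 0.0396]
tcp_rot: [0.631, -0.318, 0.32, -0.631]
contact_force: [0.7, -0.0, 0.3]
opening: 1.005
t 13.35 turn [-0.001  -0.0009  0.0027] shift mm now-axes [-1.4 27.6 -1.1] target-axes [-1.3 27.6 -1.1] F [ 0.7 -0.   0.3]
```

```bash
cd .;
python3 -m inch '[{"ax":0,"ay":0,"az":0.002,"x":-1.3,"y":12,"z":-1,"hand":-1},{"ax":0,"ay":0,"az":0,"x":0,"y":10,"z":0,"hand":-1},{"ax":0,"ay":0,"az":0,"x":0,"y":5,"z":0,"hand":-1},{"ax":0,"ay":0,"az":0,"x":0,"y":0,"z":0,"hand":-1}]'
for i in 1 2; do python3 -m inch '[{"ax":0,"ay":0,"az":0,"x":0,"y":0,"z":0,"hand":0.6},{"ax":0,"ay":0,"az":0,"x":0,"y":0,"z":0,"hand":0.6},{"ax":0,"ay":0,"az":0,"x":0,"y":0,"z":0,"hand":0.6},{"ax":0,"ay":0,"az":0,"x":0,"y":0,"z":0,"hand":0.6},{"ax":0,"ay":0,"az":0,"x":0,"y":0,"z":0,"hand":0.6}]' 40; done
```

```text
time: 13.68
eef_pos: [0.5076, -0.2074, 0.0083]
tcp_rot: [-0.631, 0.321, -0.316, 0.632]
contact_force: [-0.2, 0.5, 0.2]
opening: 0.998
time: 14.1
eef_pos: [0.5094, -0.2085, 0.0109]
tcp_rot: [-0.631, 0.32, -0.318, 0.632]
contact_force: [-1.2, 0.4, 3.8]
opening: 0.671
time: 14.52
eef_pos: [0.5093, -0.2085, 0.0108]
tcp_rot: [-0.631, 0.32, -0.318, 0.632]
contact_force: [-1.9, 0.1, 6.6]
opening: 0.675
```

```bash
cd .;
python3 -m inch '[{"ax":0,"ay":0,"az":0,"x":0,"y":-8,"z":0,"hand":0.6},{"ax":0,"ay":0,"az":0,"x":0,"y":-20,"z":0,"hand":0.6},{"ax":0,"ay":0,"az":0,"x":0,"y":-30,"z":0,"hand":0.6},{"ax":0,"ay":0.1,"az":0,"x":0,"y":-30,"z":0,"hand":0.6},{"ax":0,"ay":0.11,"az":0,"x":0,"y":-30,"z":0,"hand":0.6}]'
python3 -m inch '[{"ax":0,"ay":0.1,"az":0,"x":0,"y":-20,"z":0,"hand":0.6},{"ax":0,"ay":0.1,"az":0,"x":0,"y":-10,"z":0,"hand":0.6},{"ax":0,"ay":0.1,"az":0,"x":0,"y":0,"z":0,"hand":0.6},{"ax":0,"ay":0.1,"az":0,"x":0,"y":0,"z":0,"hand":0.6},{"ax":0,"ay":0.1,"az":0,"x":0,"y":0,"z":0,"hand":0.6}]'
python3 -m inch '[{"ax":0,"ay":0.1,"az":0,"x":0,"y":0,"z":0,"hand":0.6},{"ax":0,"ay":0.1,"az":0,"x":0,"y":0,"z":0,"hand":0.6},{"ax":0,"ay":0.1,"az":0,"x":0,"y":0,"z":0,"hand":0.6},{"ax":0,"ay":0,"az":0,"x":0,"y":0,"z":0,"hand":0.6}]'
cat > pl.py <<'E'
from g import *
x=-X;Rp=np.column_stack([x,-Z,np.cross(x,-Z)])
delta(C(.010,-.016,.018),Rp);print(get_state()['qpos'],get_state()['opening'])
E
python3 pl.py
```

```text
time: 14.93
eef_pos: [0.5082, -0.2079, 0.1283]
tcp_rot: [-0.593, 0.387, -0.382, 0.594]
contact_force: [0.3, -0.6, -1.0]
opening: 0.673
time: 15.35
eef_pos: [0.5088, -0.2082, 0.1578]
tcp_rot: [-0.48, 0.521, -0.518, 0.48]
contact_force: [0.3, 0.1, -0.9]
opening: 0.668
time: 15.68
eef_pos: [0.5086, -0.2081, 0.1573]
tcp_rot: [-0.398, 0.586, -0.583, 0.397]
contact_force: [-0.1, -0.4, -1.3]
opening: 0.668
t 15.6833 turn [ 0.0051 -0.0043 -0.0018] shift mm now-axes [-240.3  139.7   13.2] target-axes [-240.5  139.3   13.5] F [-0.1 -0.4 -1.3]
[-5.73418845e-01  1.01161377e-01  1.95520079e+00  8.99252588e-04
  1.09057715e+00  1.37301988e+00] 0.6682962073402987
```

```bash
cd .;
python3 -m inch '[{"ax":0.005,"ay":-0.004,"az":-0.002,"x":-25,"y":0,"z":2.5,"hand":0.6},{"ax":0,"ay":0,"az":0,"x":-38,"y":0,"z":2.5,"hand":0.6},{"ax":0,"ay":0,"az":0,"x":-38,"y":0,"z":2.5,"hand":0.6},{"ax":0,"ay":0,"az":0,"x":-38,"y":0,"z":2.5,"hand":0.6},{"ax":0,"ay":0,"az":0,"x":-38,"y":0,"z":2.5,"hand":0.6}]' | head -1
python3 -m inch '[{"ax":0,"ay":0,"az":0,"x":-35,"y":20,"z":0.5,"hand":0.6},{"ax":0,"ay":0,"az":0,"x":-22,"y":30,"z":0,"hand":0.6},{"ax":0,"ay":0,"az":0,"x":0,"y":25,"z":0,"hand":0.6},{"ax":0,"ay":0,"az":0,"x":0,"y":0,"z":0,"hand":0.6},{"ax":0,"ay":0,"az":0,"x":0,"y":0,"z":0,"hand":0.6}]'
python3 pl.py
```

```text
time: 16.1
time: 16.52
eef_pos: [0.6044, 0.0052, 0.0808]
tcp_rot: [-0.401, 0.584, -0.582, 0.399]
contact_force: [-0.4, -0.0, -1.0]
opening: 0.672
t 16.5167 turn [0.0038 0.0037 0.0019] shift mm now-axes [-7.  62.8  2.1] target-axes [-6.9 62.8  1.8] F [-0.4 -0.  -1. ]
[-1.58674850e-01  3.15739370e-01  1.85945887e+00 -1.24348940e-03
  9.70523857e-01  1.78085197e+00] 0.6717934400161549
```

```bash
cd .;
python3 -m inch '[{"ax":0.004,"ay":0.004,"az":0.002,"x":0,"y":20,"z":1,"hand":0.6},{"ax":0,"ay":0,"az":0,"x":0,"y":20,"z":1,"hand":0.6},{"ax":0,"ay":0,"az":0,"x":0,"y":12,"z":0,"hand":0.6},{"ax":0,"ay":0,"az":0,"x":0,"y":5,"z":0,"hand":0.6},{"ax":0,"ay":0,"az":0,"x":0,"y":2,"z":0,"hand":0.6}]'
python3 -m inch '[{"ax":0,"ay":0,"az":0,"x":0,"y":0,"z":0,"hand":0.6},{"ax":0,"ay":0,"az":0,"x":0,"y":0,"z":0,"hand":0.6}]'
python3 pl.py
```

```text
time: 16.93
eef_pos: [0.6083, 0.0033, 0.0241]
tcp_rot: [0.397, -0.583, 0.586, -0.4]
contact_force: [-0.4, 1.0, -1.2]
opening: 0.675
time: 17.1
eef_pos: [0.6093, 0.0035, 0.0254]
tcp_rot: [0.396, -0.582, 0.586, -0.4]
contact_force: [0.5, 0.3, -1.7]
opening: 0.671
t 17.1 turn [-0.0077 -0.0028 -0.0019] shift mm now-axes [-6.6  7.4 -3.5] target-axes [-6.7  7.4 -3.4] F [ 0.5  0.3 -1.7]
[-1.60642225e-01  4.03455493e-01  1.86602850e+00  3.24069652e-04
  8.64175186e-01  1.78445905e+00] 0.6712560841106049
```

```bash
cd .;
python3 -m inch '[{"ax":0,"ay":0,"az":0,"x":0,"y":3,"z":-1,"hand":0.6},{"ax":0,"ay":0,"az":0,"x":0,"y":2,"z":-1,"hand":0.6},{"ax":0,"ay":0,"az":0,"x":0,"y":2,"z":0,"hand":0.6},{"ax":0,"ay":0,"az":0,"x":0,"y":0,"z":0,"hand":0.6}]'
python3 -m inch '[{"ax":0,"ay":0,"az":0,"x":0,"y":1,"z":0,"hand":0.6},{"ax":0,"ay":0,"az":0,"x":0,"y":0,"z":0,"hand":0.6},{"ax":0,"ay":0,"az":0,"x":0,"y":0,"z":0,"hand":0.6}]'
```

```text
time: 17.43
eef_pos: [0.6061, 0.0048, 0.0166]
tcp_rot: [0.397, -0.583, 0.585, -0.4]
contact_force: [-0.0, 1.2, -2.2]
opening: 0.669
time: 17.68
eef_pos: [0.6066, 0.0047, 0.016]
tcp_rot: [0.397, -0.583, 0.586, -0.4]
contact_force: [-0.6, 0.1, -2.2]
opening: 0.674
```

```bash
cd .;
python3 -m inch '[{"ax":0,"ay":0,"az":0,"x":0,"y":0,"z":0,"hand":0.2},{"ax":0,"ay":0,"az":0,"x":0,"y":0,"z":0,"hand":-0.3},{"ax":0,"ay":0,"az":0,"x":0,"y":0,"z":0,"hand":-0.65},{"ax":0,"ay":0,"az":0,"x":0,"y":0,"z":0,"hand":-0.65},{"ax":0,"ay":0,"az":0,"x":0,"y":0,"z":0,"hand":-0.65}]'
python3 -m inch '[{"ax":0,"ay":0,"az":0,"x":0,"y":-4,"z":0,"hand":-0.65},{"ax":0,"ay":0,"az":0,"x":0,"y":-8,"z":0,"hand":-0.65},{"ax":0,"ay":0,"az":0,"x":0,"y":-20,"z":0,"hand":-0.65},{"ax":0,"ay":0,"az":0,"x":0,"y":-30,"z":0,"hand":-0.65},{"ax":0,"ay":0,"az":0,"x":0,"y":-40,"z":0,"hand":-0.65}]'
python3 -m inch '[{"ax":0,"ay":0,"az":0,"x":0,"y":-40,"z":0,"hand":1},{"ax":0,"ay":0,"az":0,"x":0,"y":-40,"z":0,"hand":1},{"ax":0,"ay":0,"az":0,"x":0,"y":-35,"z":0,"hand":1},{"ax":0,"ay":0,"az":0,"x":0,"y":-35,"z":0,"hand":1},{"ax":0,"ay":0,"az":0,"x":0,"y":0,"z":0,"hand":1}]'
python3 - <<'E'
from g import *
w=snap('wrist','w9.png')
print(proj(w,[C(.004,-.016,.027),C(.004,0,.005),C(.078,0,.046)]).round(0).tolist())
E
```

```text
time: 18.1
eef_pos: [0.6069, 0.0046, 0.0164]
tcp_rot: [0.397, -0.583, 0.586, -0.4]
contact_force: [1.1, 0.1, 0.6]
opening: 0.818
time: 18.52
eef_pos: [0.6038, 0.005, 0.1167]
tcp_rot: [-0.398, 0.584, -0.584, 0.398]
contact_force: [0.1, -0.4, 0.0]
opening: 0.826
time: 18.93
eef_pos: [0.6088, 0.0044, 0.2795]
tcp_rot: [0.392, -0.579, 0.59, -0.404]
contact_force: [1.3, -0.7, 2.0]
opening: 0.113
[[326.0, 176.0], [326.0, 185.0], [260.0, 193.0]]
```

View pics/w9.png

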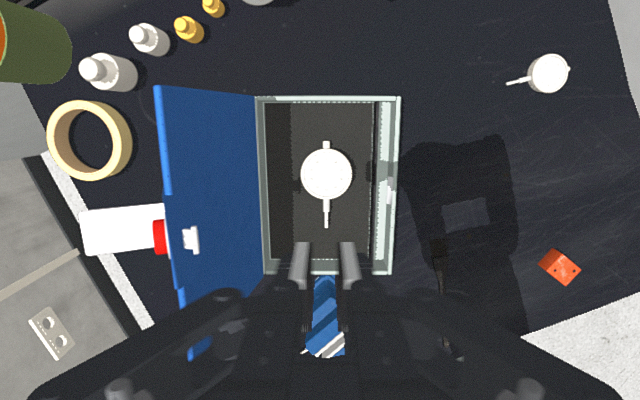

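The gauge lies flat in the case, with its dial at (326,174), right where expected, and the lid is still wide open. I'll turn the tool and go behind the lid.

```bash
cd .;
python3 -m inch '[{"ax":0,"ay":-0.12,"az":0,"x":0,"y":-12,"z":0,"hand":1},{"ax":0,"ay":-0.12,"az":0,"x":0,"y":-12,"z":0,"hand":1},{"ax":0,"ay":-0.12,"az":0,"x":0,"y":-12,"z":0,"hand":1},{"ax":0,"ay":-0.12,"az":0,"x":0,"y":-12,"z":0,"hand":1},{"ax":0,"ay":-0.12,"az":0,"x":0,"y":-12,"z":0,"hand":1}]' | head -1
python3 -m inch '[{"ax":0,"ay":-0.12,"az":0,"x":0,"y":-12,"z":0,"hand":1},{"ax":0,"ay":-0.12,"az":0,"x":0,"y":-12,"z":0,"hand":1},{"ax":0,"ay":-0.12,"az":0,"x":0,"y":-12,"z":0,"hand":1},{"ax":0,"ay":-0.12,"az":0,"x":0,"y":0,"z":0,"hand":1},{"ax":0,"ay":-0.12,"az":0,"x":0,"y":0,"z":0,"hand":1}]' | head -1
python3 -m inch '[{"ax":0,"ay":-0.12,"az":0,"x":0,"y":0,"z":0,"hand":1},{"ax":0,"ay":-0.12,"az":0,"x":0,"y":0,"z":0,"hand":1},{"ax":0,"ay":-0.12,"az":0,"x":0,"y":0,"z":0,"hand":1},{"ax":0,"ay":0,"az":0,"x":0,"y":0,"z":0,"hand":1}]'
cat > cl.py <<'E'
from g import *
def tcp(th,gap=0,k=.6,Yo=.088,rad=.133):
    t=-k*th;d=np.sin(t)*X-np.cos(t)*Z;N=np.sin(th)*X+np.cos(th)*Z;e=-np.cos(th)*X+np.sin(th)*Z
    c=H+Yo*Y+rad*e+.003*N
    return c-.011*d+(.011*abs(np.sin((1-k)*th))+gap)*N, lean(t)
if __name__=='__main__':
    delta(C(.24,.088,.36),lean(0))
    for gp in(.08,.015):print(gp,(tcp(1.75,gp)[0]-O)@np.column_stack([X,Y,Z]));delta(*tcp(1.75,gp))
    w=load('wrist')
    print('tape',[((onz(w,p,.02)-O)@np.column_stack([X,Y,Z])).round(3).tolist() for p in((90,140),(128,150),(90,180),(70,40))],get_state()['qpos'])
E
python3 cl.py
```

```text
time: 19.4
time: 19.82
time: 20.15
eef_pos: [0.604, 0.005, 0.3627]
tcp_rot: [-0.694, 0.133, -0.136, 0.694]
contact_force: [-0.8, 0.0, -0.1]
opening: 0.004
t 20.15 turn [-0.001  -0.0113  0.0033] shift mm now-axes [-104.7    2.6  236.1] target-axes [-102.     2.7  237.2] F [-0.8  0.  -0.1]
0.08 [0.19989213 0.088      0.16328587]
t 20.15 turn [-1.051 -0.012 -0.003] shift mm now-axes [-104.9  199.3  195.8] target-axes [-102.   -71.8  271.1] F [-0.8  0.  -0.1]
0.015 [0.13593304 0.088      0.17487186]
t 20.15 turn [-1.051 -0.012 -0.003] shift mm now-axes [-104.1  187.6  131.8] target-axes [-102.   -22.   229.2] F [-0.8  0.  -0.1]
tape [[0.285, -0.059, 0.02], [0.239, -0.046, 0.02], [0.294, -0.01, 0.02], [0.293, -0.172, 0.02]] [-1.59665245e-01  6.25938792e-02  1.61483635e+00  2.49057865e-04
  1.46077498e+00  2.23406801e-01]
```

```bash
cd .;
python3 -m inch '[{"ax":0,"ay":-0.011,"az":0.003,"x":-15,"y":0,"z":34,"hand":1},{"ax":0,"ay":0,"az":0,"x":-15,"y":0,"z":34,"hand":1},{"ax":0,"ay":0,"az":0,"x":-15,"y":0,"z":34,"hand":1},{"ax":0,"ay":0,"az":0,"x":-15,"y":0,"z":34,"hand":1},{"ax":0,"ay":0,"az":0,"x":-15,"y":0,"z":34,"hand":1}]' | head -1
python3 -m inch '[{"ax":-0.117,"ay":0,"az":0,"x":-15,"y":0,"z":34,"hand":1},{"ax":-0.117,"ay":0,"az":0,"x":-13,"y":0,"z":32,"hand":1},{"ax":-0.117,"ay":0,"az":0,"x":0,"y":0,"z":0,"hand":1},{"ax":-0.117,"ay":0,"az":0,"x":0,"y":0,"z":0,"hand":1},{"ax":-0.117,"ay":0,"az":0,"x":0,"y":0,"z":0,"hand":1}]' | head -1
python3 -m inch '[{"ax":-0.117,"ay":0,"az":0,"x":0,"y":0,"z":0,"hand":1},{"ax":-0.117,"ay":0,"az":0,"x":0,"y":0,"z":0,"hand":1},{"ax":-0.117,"ay":0,"az":0,"x":0,"y":0,"z":0,"hand":1},{"ax":-0.114,"ay":0,"az":0,"x":0,"y":0,"z":0,"hand":1},{"ax":0,"ay":0,"az":0,"x":0,"y":0,"z":0,"hand":1}]'
python3 cl.py
```

```text
time: 20.57
time: 20.98
time: 21.4
eef_pos: [0.5947, 0.2632, 0.3537]
tcp_rot: [0.95, -0.18, 0.046, -0.25]
contact_force: [0.5, 0.0, -1.4]
opening: -0.001
t 21.4 turn [ 1.0576e+00  2.0000e-04 -3.5000e-03] shift mm now-axes [ 0.5 -3.1 -5.5] target-axes [ 0.5 -6.3  0. ] F [ 0.5  0.  -1.4]
0.08 [0.19989213 0.088      0.16328587]
t 21.4 turn [ 0.0076  0.0018 -0.0028] shift mm now-axes [  1.1 128.4 146.2] target-axes [  0.5 129.5 145.2] F [ 0.5  0.  -1.4]
0.015 [0.13593304 0.088      0.17487186]
t 21.4 turn [ 0.0076  0.0018 -0.0028] shift mm now-axes [  1.2 178.4 104.7] target-axes [  0.5 179.2 103.4] F [ 0.5  0.  -1.4]
tape [[0.285, -0.059, 0.02], [0.239, -0.046, 0.02], [0.294, -0.01, 0.02], [0.293, -0.172, 0.02]] [ 0.47280229  0.59566845  1.17936331 -0.75442963  2.14126649  0.68884876]
```

```bash
cd .;
python3 -m inch '[{"ax":0.008,"ay":0.002,"az":-0.003,"x":0,"y":26,"z":29,"hand":1},{"ax":0,"ay":0,"az":0,"x":0,"y":26,"z":29,"hand":1},{"ax":0,"ay":0,"az":0,"x":0.5,"y":26,"z":29,"hand":1},{"ax":0,"ay":0,"az":0,"x":0,"y":26,"z":29,"hand":1},{"ax":0,"ay":0,"az":0,"x":0,"y":25,"z":29,"hand":1}]' | head -1
python3 -m inch '[{"ax":0,"ay":0,"az":0,"x":0,"y":17,"z":-14,"hand":1},{"ax":0,"ay":0,"az":0,"x":0,"y":17,"z":-14,"hand":1},{"ax":0,"ay":0,"az":0,"x":0,"y":13,"z":-11,"hand":1},{"ax":0,"ay":0,"az":0,"x":0,"y":0,"z":0,"hand":1},{"ax":0,"ay":0,"az":0,"x":0,"y":0,"z":0,"hand":1}]'
python3 - <<'E'
from cl import *
delta(*tcp(1.75,.015))
p,Rt=tcp(1.75)
# rows for closing in steps of dth, tool frame deltas (shift in current tool axes)
for t0,t1 in((1.75,1.6),(1.6,1.3),(1.3,1.0),(1.0,.7),(.7,.4),(.4,.2),(.2,.1),(.1,0),(0,-.02)):
    a,Ra=tcp(t0);b,Rb=tcp(t1);print(t0,t1,'ax',round(.6*(t0-t1),3),(Ra.T@(b-a)*1000).round(1),'mid axes',(lean(-.3*(t0+t1)).T@(b-a)*1000).round(1))
E
```

```text
time: 21.82
time: 22.23
eef_pos: [0.5608, 0.1692, 0.1806]
tcp_rot: [0.948, -0.179, 0.053, -0.258]
contact_force: [-0.2, -0.3, 0.0]
opening: 0.001
t 22.2333 turn [-0.0126 -0.0086  0.0009] shift mm now-axes [-2.1  6.5  2.9] target-axes [-2.   6.4  3. ] F [-0.2 -0.3  0. ]
1.75 1.6 ax 0.09 [  0.   15.8 -14.1] mid axes [  0.   15.1 -14.8]
1.6 1.3 ax 0.18 [  0.   34.9 -23.6] mid axes [  0.   32.7 -26.6]
1.3 1.0 ax 0.18 [ -0.   37.5 -19. ] mid axes [ -0.   35.6 -22.3]
1.0 0.7 ax 0.18 [ -0.   39.4 -14. ] mid axes [ -0.   38.  -17.5]
0.7 0.4 ax 0.18 [ 0.  40.6 -8.9] mid axes [  0.   39.7 -12.5]
0.4 0.2 ax 0.12 [-0.  27.4 -3.8] mid axes [-0.  27.1 -5.5]
0.2 0.1 ax 0.06 [-0.  13.7 -1.4] mid axes [-0.  13.7 -1.8]
0.1 0 ax 0.06 [ 0.  13.8 -0.8] mid axes [ 0.  13.7 -1.3]
0 -0.02 ax 0.012 [ 0.   2.6 -0.2] mid axes [ 0.   2.6 -0.2]
```

```bash
cd .;
python3 -m inch '[{"ax":-0.012,"ay":-0.009,"az":0,"x":-2,"y":6,"z":1,"hand":1},{"ax":0,"ay":0,"az":0,"x":0,"y":6,"z":-3,"hand":1},{"ax":0,"ay":0,"az":0,"x":0,"y":4,"z":-3,"hand":1},{"ax":0,"ay":0,"az":0,"x":0,"y":2,"z":-2,"hand":1},{"ax":0,"ay":0,"az":0,"x":0,"y":0,"z":0,"hand":1}]'
python3 -c "
from cl import *
delta(*tcp(1.75));arc()"
python3 -m inch '[{"ax":0.03,"ay":0,"az":0,"x":0,"y":5.1,"z":-4.9,"hand":1},{"ax":0.03,"ay":0,"az":0,"x":0,"y":5.1,"z":-4.9,"hand":1},{"ax":0.03,"ay":0,"az":0,"x":0,"y":5.1,"z":-4.9,"hand":1}]' | head -1
python3 -c "
from cl import *
delta(*tcp(1.6));arc()"
```

```text
time: 22.65
eef_pos: [0.5518, 0.1525, 0.1769]
tcp_rot: [0.95, -0.177, 0.046, -0.252]
contact_force: [-0.5, 0.9, -0.7]
opening: 0.002
t 22.65 turn [0.0022 0.0037 0.0019] shift mm now-axes [ 0.3 -0.3 -0.6] target-axes [ 0.3 -0.3 -0.6] F [-0.5  0.9 -0.7]
t 22.65 lean -1.052 per rad y,z mm: -94.5 104.1 x off -88.4 R 140.6 pos angle 1.883 F tool [-0.8 -0.3  1. ] q [ 0.36  0.56  1.57 -0.73  1.8   0.86]
time: 22.9
t 22.9 turn [-0.0006  0.0043  0.0025] shift mm now-axes [ 0.2  0.2 -1.2] target-axes [ 0.2  0.2 -1.2] F [ 1.5  1.5 -1.5]
t 22.90 lean -0.959 per rad y,z mm: -99.4 98.6 x off -88.4 R 140.0 pos angle 1.738 F tool [ 0.8 -0.7  2.3] q [ 0.33  0.48  1.63 -0.69  1.72  0.84]
```

```bash
cd .;
python3 -m inch '[{"ax":0.036,"ay":0,"az":0,"x":0,"y":6.5,"z":-5.4,"hand":1},{"ax":0.036,"ay":0,"az":0,"x":0,"y":6.5,"z":-5.4,"hand":1},{"ax":0.036,"ay":0,"az":0,"x":0,"y":6.5,"z":-5.3,"hand":1},{"ax":0.036,"ay":0,"az":0,"x":0,"y":6.6,"z":-5.2,"hand":1},{"ax":0.036,"ay":0,"az":0,"x":0,"y":6.6,"z":-5.2,"hand":1}]' | head -1
python3 -c "
from cl import *
delta(*tcp(1.3));arc()"
python3 -m inch '[{"ax":0.036,"ay":0,"az":0,"x":0,"y":7,"z":-4.6,"hand":1},{"ax":0.036,"ay":0,"az":0,"x":0,"y":7.1,"z":-4.5,"hand":1},{"ax":0.036,"ay":0,"az":0,"x":0,"y":7.1,"z":-4.5,"hand":1},{"ax":0.036,"ay":0,"az":0,"x":0,"y":7.2,"z":-4.4,"hand":1},{"ax":0.036,"ay":0,"az":0,"x":0,"y":7.2,"z":-4.3,"hand":1}]' | head -1
python3 -c "
from cl import *
delta(*tcp(1.0));arc()"
```

```text
time: 23.32
t 23.3167 turn [-0.0021  0.0041  0.0022] shift mm now-axes [-0.1  1.  -0.6] target-axes [-0.1  1.  -0.6] F [ 1.   2.1 -1. ]
t 23.32 lean -0.778 per rad y,z mm: -110.0 85.8 x off -88.2 R 139.6 pos angle 1.438 F tool [ 0.2 -1.   2.4] q [ 0.24  0.34  1.76 -0.61  1.56  0.78]
time: 23.73
t 23.7333 turn [-0.0028  0.0038  0.0018] shift mm now-axes [-0.4  1.9 -0.2] target-axes [-0.4  1.9 -0.2] F [0.8 3.5 0.2]
t 23.73 lean -0.597 per rad y,z mm: -118.9 71.9 x off -87.9 R 138.9 pos angle 1.139 F tool [-0.5 -2.2  2.8] q [ 0.14  0.23  1.87 -0.52  1.39  0.7 ]
```

Tracking well. Continuing down, with slightly more push.

```bash
cd .;
python3 -m inch '[{"ax":0.036,"ay":0,"az":0,"x":0,"y":7.8,"z":-3.7,"hand":1},{"ax":0.036,"ay":0,"az":0,"x":0,"y":7.8,"z":-3.6,"hand":1},{"ax":0.036,"ay":0,"az":0,"x":0,"y":7.8,"z":-3.5,"hand":1},{"ax":0.036,"ay":0,"az":0,"x":0,"y":7.8,"z":-3.4,"hand":1},{"ax":0.036,"ay":0,"az":0,"x":0,"y":7.8,"z":-3.3,"hand":1}]' | head -1
python3 -c "
from cl import *
delta(*tcp(.7));arc()"
python3 -m inch '[{"ax":0.036,"ay":0,"az":0,"x":0,"y":8,"z":-2.7,"hand":1},{"ax":0.036,"ay":0,"az":0,"x":0,"y":8,"z":-2.6,"hand":1},{"ax":0.036,"ay":0,"az":0,"x":0,"y":8,"z":-2.5,"hand":1},{"ax":0.036,"ay":0,"az":0,"x":0,"y":8,"z":-2.4,"hand":1},{"ax":0.036,"ay":0,"az":0,"x":0,"y":8,"z":-2.3,"hand":1}]' | head -1
python3 -c "
from cl import *
delta(*tcp(.4));arc()"
```

```text
time: 24.15
t 24.15 turn [-0.003   0.0033  0.0015] shift mm now-axes [-0.7  1.7  0.2] target-axes [-0.7  1.7  0.2] F [1.4 4.1 1.1]
t 24.15 lean -0.417 per rad y,z mm: -125.9 55.8 x off -87.7 R 137.7 pos angle 0.833 F tool [-0.2 -2.7  3.5] q [ 0.03  0.14  1.98 -0.41  1.22  0.58]
time: 24.57
t 24.5667 turn [-0.0027  0.0029  0.0014] shift mm now-axes [-1.1  2.3  0.6] target-axes [-1.1  2.3  0.6] F [0.6 4.6 3.1]
t 24.57 lean -0.237 per rad y,z mm: -130.8 39.7 x off -87.3 R 136.7 pos angle 0.530 F tool [-1.1 -4.1  3.6] q [-0.09  0.1   2.06 -0.26  1.06  0.42]
```

```bash
cd .;
python3 -m inch '[{"ax":0.03,"ay":0,"az":0,"x":0,"y":7.2,"z":-1.5,"hand":1},{"ax":0.03,"ay":0,"az":0,"x":0,"y":7.2,"z":-1.4,"hand":1},{"ax":0.03,"ay":0,"az":0,"x":0,"y":7.1,"z":-1.2,"hand":1},{"ax":0.03,"ay":0,"az":0,"x":0,"y":7,"z":-1.1,"hand":1},{"ax":0.03,"ay":0,"az":0,"x":0,"y":7,"z":-1,"hand":1}]' | head -1
python3 -c "
from cl import *
delta(*tcp(.15));arc()"
python3 -m inch '[{"ax":0.024,"ay":0,"az":0,"x":0,"y":5.5,"z":-0.6,"hand":1},{"ax":0.024,"ay":0,"az":0,"x":0,"y":5.5,"z":-0.6,"hand":1},{"ax":0.02,"ay":0,"az":0,"x":0,"y":4,"z":-0.4,"hand":1},{"ax":0.01,"ay":0,"az":0,"x":0,"y":2.5,"z":-0.2,"hand":1}]' | head -1
python3 -c "
from cl import *
delta(*tcp(0));arc()"
```

```text
time: 24.98
t 24.9833 turn [-0.0016  0.0028  0.0004] shift mm now-axes [-1.2  1.3  0.9] target-axes [-1.2  1.3  0.9] F [-0.4  3.9  5. ]
t 24.98 lean -0.088 per rad y,z mm: -133.2 24.2 x off -87.2 R 135.4 pos angle 0.267 F tool [-1.7 -5.2  3. ] q [-0.19  0.1   2.12 -0.11  0.94  0.25]
time: 25.32
t 25.3167 turn [ 0.0111  0.0022 -0.0011] shift mm now-axes [-1.3  5.5  0.8] target-axes [-1.3  5.5  0.8] F [-4.7  6.2 14.6]
t 25.32 lean -0.011 per rad y,z mm: -133.8 17.9 x off -87.0 R 135.0 pos angle 0.145 F tool [ -6.6 -14.7   3.9] q [-0.23  0.11  2.14 -0.01  0.89  0.15]
```

```bash
cd .;
for i in 1 2; do python3 -m inch '[{"ax":0,"ay":0,"az":0,"x":0,"y":1.2,"z":0,"hand":1},{"ax":0,"ay":0,"az":0,"x":0,"y":0.8,"z":0,"hand":1},{"ax":0,"ay":0,"az":0,"x":0,"y":0,"z":0,"hand":1}]' | head -1
python3 -c "
from cl import *
delta(*tcp(0))"; done
```

```text
time: 25.57
t 25.5667 turn [ 0.0127  0.0031 -0.0014] shift mm now-axes [-1.3  4.1  0.8] target-axes [-1.3  4.1  0.8] F [-3.9  4.9 13.6]
time: 25.82
t 25.8167 turn [0.0129 0.0034 0.0001] shift mm now-axes [-1.2  0.8  1. ] target-axes [-1.2  0.9  1. ] F [0.4 3.1 2.9]
```

```bash
cd .;
for i in 1 2; do python3 -m inch '[{"ax":0,"ay":0,"az":0,"x":0,"y":1,"z":0,"hand":1},{"ax":0,"ay":0,"az":0,"x":0,"y":0,"z":0,"hand":1},{"ax":0,"ay":0,"az":0,"x":0,"y":0,"z":0,"hand":1}]' | head -1
python3 -c "
from cl import *
delta(*tcp(0))"; done
```

```text
time: 26.07
t 26.0667 turn [ 0.0129  0.0033 -0.    ] shift mm now-axes [-1.3 -0.5  1.2] target-axes [-1.3 -0.5  1.2] F [-0.9  2.1  6.2]
time: 26.32
t 26.3167 turn [ 0.013   0.0032 -0.0002] shift mm now-axes [-1.3 -1.3  1.2] target-axes [-1.3 -1.3  1.2] F [-0.5  3.7  7.8]
```

```bash
cd .;
for i in 1 2; do python3 -m inch '[{"ax":0,"ay":0,"az":0,"x":0,"y":1.5,"z":0,"hand":1},{"ax":0,"ay":0,"az":0,"x":0,"y":0,"z":0,"hand":1},{"ax":0,"ay":0,"az":0,"x":0,"y":0,"z":0,"hand":1}]' | head -1
python3 -c "
from cl import *
delta(*tcp(0))"; done
for i in 1 2 3 4; do python3 -m inch '[{"ax":0,"ay":0,"az":0,"x":0,"y":-1.5,"z":0,"hand":1},{"ax":0,"ay":0,"az":0,"x":0,"y":0,"z":0,"hand":1}]' | head -1
python3 -c "
from cl import *
delta(*tcp(0))"; done
```

```text
time: 26.57
t 26.5667 turn [ 0.013   0.0033 -0.0005] shift mm now-axes [-1.3 -2.5  1.2] target-axes [-1.3 -2.5  1.2] F [-1.9  4.3  8.8]
time: 26.82
t 26.8167 turn [ 0.013   0.0033 -0.0006] shift mm now-axes [-1.4 -3.7  1.1] target-axes [-1.4 -3.7  1.2] F [-2.3  3.3 11.8]
time: 26.98
t 26.9833 turn [ 0.013   0.0034 -0.0005] shift mm now-axes [-1.3 -2.3  1.2] target-axes [-1.3 -2.3  1.2] F [-2.2  3.4  9.2]
time: 27.15
t 27.15 turn [ 0.013   0.0033 -0.0002] shift mm now-axes [-1.3 -1.1  1.2] target-axes [-1.3 -1.1  1.2] F [-0.5  4.   7.1]
time: 27.32
t 27.3167 turn [0.0129 0.0033 0.    ] shift mm now-axes [-1.3  0.1  1.2] target-axes [-1.3  0.2  1.1] F [-0.9  3.2  6.3]
time: 27.48
t 27.4833 turn [ 0.0151  0.0043 -0.001 ] shift mm now-axes [-0.7  0.5  2.1] target-axes [-0.7  0.5  2.1] F [1.9 0.7 2.7]
```

```bash
cd .;
for i in 1 2; do python3 -m inch '[{"ax":0,"ay":0,"az":0,"x":0,"y":-1.5,"z":0,"hand":1},{"ax":0,"ay":0,"az":0,"x":0,"y":0,"z":0,"hand":1}]' | head -1
python3 -c "
from cl import *
delta(*tcp(0))"; done
python3 - <<'E'
from cl import *
b=snap('side')
cv2.imwrite('pics/s10.png',cv2.resize(b['img'][130:270,230:430],None,fx=4,fy=4,interpolation=2)[:,:,::-1])
for t in(0,.05,.1):
    P=[H+.156*(-np.cos(t)*X+np.sin(t)*Z)+y*Y for y in(-.105,.105)];print(t,((proj(b,P)-[230,130])*4).round(0).tolist())
E
```

```text
time: 27.65
t 27.65 turn [ 0.0152  0.0039 -0.0027] shift mm now-axes [0.  1.5 2.3] target-axes [-0.   1.5  2.2] F [-0.5  0.3  0.1]
time: 27.82
t 27.8167 turn [ 0.0149  0.0037 -0.0027] shift mm now-axes [-0.   3.   2.2] target-axes [-0.   3.   2.1] F [-0.7 -0.4 -0.4]
0 [[545.0, 369.0], [257.0, 367.0]]
0.05 [[545.0, 361.0], [256.0, 359.0]]
0.1 [[546.0, 352.0], [256.0, 350.0]]
```

View pics/s10.png

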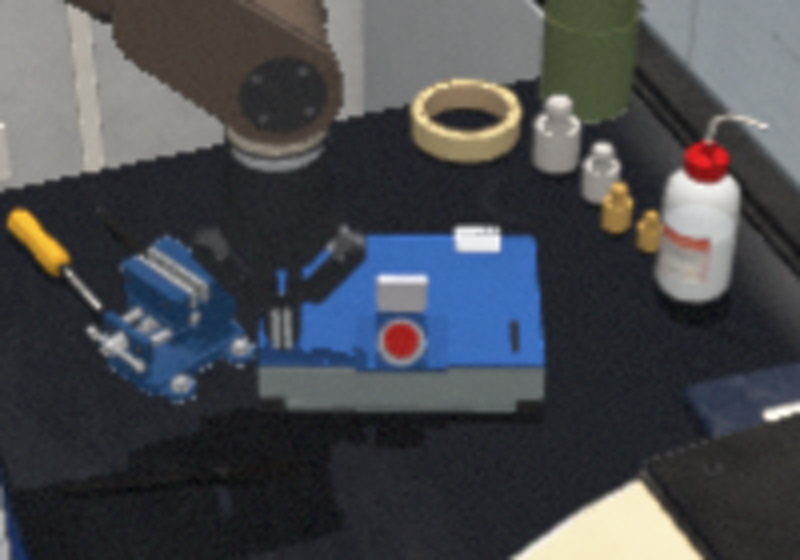

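The lid is shut (front edge at crop row 366, where 0 rad predicts 368) and the force on the finger is zero, so the catch holds. I'll withdraw and compare the lid with its first picture.

```bash
cd .;
python3 -m inch '[{"ax":0,"ay":0,"az":0,"x":0,"y":-10,"z":0,"hand":1},{"ax":0,"ay":0,"az":0,"x":0,"y":-30,"z":0,"hand":1},{"ax":0,"ay":0,"az":0,"x":0,"y":-40,"z":0,"hand":1},{"ax":0,"ay":0,"az":0,"x":0,"y":-40,"z":0,"hand":1},{"ax":0,"ay":0,"az":0,"x":0,"y":-40,"z":0,"hand":1}]'
python3 -m inch '[{"ax":0,"ay":0,"az":0,"x":0,"y":-40,"z":0,"hand":1},{"ax":0,"ay":0,"az":0,"x":0,"y":0,"z":0,"hand":1},{"ax":0,"ay":0,"az":0,"x":0,"y":0,"z":0,"hand":1}]'
python3 - <<'E'
from g import *
b=snap('side');i0=cv2.imread('pics/b.png')[:,:,::-1]
def edge(i,c):
    m=cv2.inRange(cv2.cvtColor(np.ascontiguousarray(i),cv2.COLOR_RGB2HSV),(105,120,100),(120,255,255))[185:240,c];y=np.where(m)[0];return y.max()+185
def blobs(i):
    h=cv2.cvtColor(np.ascontiguousarray(i),cv2.COLOR_RGB2HSV);o={}
    for n,lo,hi,(x0,y0,x1,y1) in(('btn',(0,150,90),(6,255,255),(320,195,345,235)),('block',(0,130,90),(14,255,255),(270,270,305,305)),('driver',(18,150,120),(30,255,255),(225,175,255,205)),('tape',(18,60,120),(30,170,255),(325,140,365,175))):
        M=cv2.moments(cv2.inRange(h,lo,hi)[y0:y1,x0:x1],True);o[n]=(round(M['m10']/M['m00']+x0,1),round(M['m01']/M['m00']+y0,1)) if M['m00'] else None
    return o
for i in(i0,b['img']):print([edge(i,c) for c in(300,305,310,350,355,360)],blobs(i))
E
```

```text
time: 28.28
eef_pos: [0.4881, -0.0115, 0.2224]
tcp_rot: [0.7, -0.131, 0.128, -0.69]
contact_force: [0.9, -0.3, 0.0]
opening: 0.002
time: 28.53
eef_pos: [0.4906, -0.0114, 0.2646]
tcp_rot: [0.7, -0.128, 0.131, -0.69]
contact_force: [0.4, -1.1, -1.5]
opening: -0.002
[np.int64(220), np.int64(220), np.int64(221), np.int64(221), np.int64(221), np.int64(221)] {'btn': (329.8, 214.6), 'block': (286.9, 288.6), 'driver': (238.9, 189.4), 'tape': (346.1, 160.9)}
[np.int64(220), np.int64(220), np.int64(221), np.int64(221), np.int64(221), np.int64(221)] {'btn': (329.7, 214.4), 'block': (286.9, 288.4), 'driver': (238.9, 189.4), 'tape': (346.1, 161.0)}
```

Lid, button and bystanders all match the first picture. Handing in.

```bash
python3 -c "
from plant import *
print(sign_off())"
```

```text
the job is handed in; nothing more can be done
None
```

The dial gauge is in the case, the lid is shut on its catch, and the job was handed in at about 28.5 s; no verdict is reported back.

**What I did**
- I pressed the red button along its axis and kept a finger on it while the lid came up at about 0.5 rad/s to roughly 1.69 rad. Then I let go, and the lid settled fully open.
- I picked up the large gauge, whose dial measured 60 mm. The look-alike's dial was about 45 mm, so I left it alone.
- I laid the gauge in the middle of the case with its stem along the hinge line. I then pushed the lid down from behind, near the robot, until the catch took it.

**Last checks**
- **Gauge:** the wrist view after release showed it lying flat at the planned spot, with the lid still open. With the lid shut, I could not see it again.
- **Lid:** its edges and the button are at the same pixels as in the first picture. The push force peaked at about 15 N, dropped to 3 N as the catch took, and was zero once the finger drew back.
- **Bystanders:** tape, driver and block are within 0.2 px of where they started.

**What disagreed**
- Measured tool positions were off from the commanded ones by 2–5 mm just after moves, so I corrected by the readings.
- After the catch took, pushing further met only a soft resistance of about 1.7 N/mm, not the hard stop I expected. I judged the lid caught because the force was zero afterwards and its edges matched the first picture.

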